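# Weigh out the jade beads

### The arm

A 6-joint arm with a two-finger parallel gripper is mounted at the origin on the work surface. World frame = base frame: x ahead of the robot, y to its left, z up, the work surface at z = 0. Lengths are in m, angles in rad, forces in N, time in s.
With the tool pointing down it reaches from about 0.25 to 0.775 m from the base axis. Payload 4 kg.
Tool frame: the origin (TCP) lies midway between the tips of the shut fingers; the grasp point (between the pads) lies 19 mm behind it; z points along the fingers, y is the line along which they close (so a half turn about z gives the same grasp; the last joint's range is limited). The gripper opens to 94 mm and grips with 3 to 60 N. Pads are 16 mm wide; open, the fingers measure 119 mm over their backs; the gripper's body (75 mm by 177 mm) begins 78 mm behind the grasp point.
Start: joints at [1.232, 0.087, 1.371, -0, 1.684, -0.103], TCP at [0.129, 0.535, 0.206] pointing down, gripper open.
Joint ranges: [-3.1, 3.1], [-0.76, 2.03], [0.27, 2.55], [-1.08, 4.22], [0.17, 2.65], [-2.57, 2.57]. Speed limits (rad/s): [2.79, 2.79, 3.14, 3.14, 3.14, 3.14].

### API

Orientations are given as a unit quaternion [x, y, z, w].
In Python, from rig import robot gives the robot as it stands.
- The arm moves only by the tool step_arm, never from a script. Its argument "steps" is a list of rows, each an object of numbers: "x", "y", "z": the shift along the tool's x, y, z scaled (see below); "yaw": the turn about the tool's z scaled (see below). In form: [{"x": .., "y": .., "z": .., "yaw": ..}, ...]. A call has exactly 10 rows; each row shifts and turns the commanded pose from where the row before left it, along the tool's axes as they then stand; what a row does not reach is not made up. The controller multiplies each number of a shift by 0.75 m and each number of a turn by 90 degrees. A row lasts 1/12 s, in which the tool goes at most 41.7 mm and 7.16 degrees, less where a joint would pass 70% of its speed; a pose out of reach is approached as far as the arm can. A call with a number of a shift or a turn outside -1 to 1 is refused whole. A call with a gripper value outside its range is refused whole. "grip" is the opening, from -1 (shut) to 1 (fully open), set as the call begins (left out, the last holds). The fingers move at their own pace and stop on an object; "newtons" is the grip in N (left out, the last holds). Time passes only in rows, so rows that do not move let the fingers close, or fill a call up. It gives the time, the measured TCP pose, the force, the opening and the grip force at its end, in the units of the state.
- robot.get_state(): the state, without advancing time (a new reading comes with each control period).
- robot.camera(name): name is "side" or "top"; returns (picture, depth): 384x512x3 uint8, red, green, blue; 384x512 float32, m along the optical axis (not along the pixel's ray), 0 where there is no reading.
- robot.camera_params(name): a dict with "intrinsics" (3x3 intrinsics, pixels), "world_to_cam" (4x4, takes a point from world to camera coordinates). Camera axes: x right, y down, z forward; pixel columns grow to the right and rows downward; lengths in m; the calibration is good to about 2 mm. A picture is of the moment at which its call begins. camera_params takes no time and is no camera call.
- robot.hand_in(): hands the job in; it is judged then, once.
The state is a dict: "t": time; "joint_pos": joint angles; "qvel": joint speeds; "effort": joint torques, N m; "tcp_pos": TCP position; "ee_rot": TCP orientation; "wrist_force": force on the tool from outside, world axes, zero at the start; "ft_torque": the same for the moment, N m; "width": opening from 0.0 (shut) to 1.0 (fully open); "gripper_force": force on a finger pad.
Only numpy, scipy, OpenCV 4.12 (cv2) and the standard library are available. Lean on these libraries where they do the work, as an engineer would, in place of code of your own. Each camera call takes 0.05 s, during which the arm holds its last target. There are 200 camera calls.

### The job

Zero the counter scale by pressing its button fully down while the bowl on it is still empty, then pick up the cup and pour all eight jade beads from it into that bowl, and stand the empty cup upright on the round cork pad, its whole base on the cork. Do not press the button again once beads are in the bowl; keep the bowl standing on the scale's pan, and leave the bangle and the blue box where they are.

Things in the scene. Friction and masses are not known exactly. Their poses are not given: they have to be found in the camera images.
- cup: Plain aluminium cup without a handle, 85 mm high, straight-sided: outer diameter 64 mm, 4 mm wall, 5 mm base. About 150 g (varies) plus the beads. Loose. Origin: centre of its underside, z up its axis. Starts upright on the bare counter with the eight beads inside, in two layers, up to about 40 mm high.
- cup_rim (a point): Centre of the cup's mouth, 85 mm above its origin along its axis.
- bowl: Round stainless-steel bowl, open on top, rim diameter 150 mm, 55 mm high, 3 mm wall, foot diameter 68 mm, about 300 g. Loose, stands upright on the scale's pan, empty at the start. Origin: centre of its underside, z up.
- bowl_rim (a point): Centre of the bowl's mouth, 55 mm above its origin.
- scale: White counter scale, fixed to the counter: body 280 mm (its x) by 200 mm (its y), top 35 mm above the counter. Origin: centre of its underside, on the counter. Its front (-x side, with a dark flat display and the button) faces the robot roughly; a round steel pan, diameter 132 mm, carries the bowl. The display shows nothing.
- scale_pan (a point): Centre of the top of the scale's pan, 43 mm above the counter, 30 mm to the scale's +x from its origin.
- zero_button_top (a point): Centre of the top face of the scale's zero button: a white round push button, diameter 28 mm, in a black collar of diameter 44 mm, on the front deck of the scale (scale x -110 mm, y -50 mm); its top is 57 mm above the counter when out. Pressed straight down.
- zero_button (a joint): Travel of the zero button, m: 0 out, 0.006 fully down (about 5 N); it springs back when let go. It counts as pressed beyond 0.0045.
- pad: Round flat cork pad, diameter 120 mm, 4 mm thick, fixed on the counter. Origin: centre of its underside. The empty cup is to stand on it.
- bangle: Jade bangle, outer diameter 74 mm, 12 mm thick, loose, lying flat on a white square card (85 mm, 6 mm thick). A bystander. Origin: centre of its underside.
- ring_box: Closed blue jewellery box, 61 mm square, 49 mm high, loose. A bystander. Origin: centre of its underside.
- bead1: One of eight identical round jade beads, diameter 18 mm, 11 g; origin at its centre. Polished, they roll and slide easily (friction about 0.3), but can jam on each other in a cup tipped only a little past level; about 130 degrees empties it. At the start all are in the cup.
- bead2: One of eight identical round jade beads, diameter 18 mm, 11 g; origin at its centre. Polished, they roll and slide easily (friction about 0.3), but can jam on each other in a cup tipped only a little past level; about 130 degrees empties it. At the start all are in the cup.
- bead3: One of eight identical round jade beads, diameter 18 mm, 11 g; origin at its centre. Polished, they roll and slide easily (friction about 0.3), but can jam on each other in a cup tipped only a little past level; about 130 degrees empties it. At the start all are in the cup.
- bead4: One of eight identical round jade beads, diameter 18 mm, 11 g; origin at its centre. Polished, they roll and slide easily (friction about 0.3), but can jam on each other in a cup tipped only a little past level; about 130 degrees empties it. At the start all are in the cup.
- bead5: One of eight identical round jade beads, diameter 18 mm, 11 g; origin at its centre. Polished, they roll and slide easily (friction about 0.3), but can jam on each other in a cup tipped only a little past level; about 130 degrees empties it. At the start all are in the cup.
- bead6: One of eight identical round jade beads, diameter 18 mm, 11 g; origin at its centre. Polished, they roll and slide easily (friction about 0.3), but can jam on each other in a cup tipped only a little past level; about 130 degrees empties it. At the start all are in the cup.
- bead7: One of eight identical round jade beads, diameter 18 mm, 11 g; origin at its centre. Polished, they roll and slide easily (friction about 0.3), but can jam on each other in a cup tipped only a little past level; about 130 degrees empties it. At the start all are in the cup.
- bead8: One of eight identical round jade beads, diameter 18 mm, 11 g; origin at its centre. Polished, they roll and slide easily (friction about 0.3), but can jam on each other in a cup tipped only a little past level; about 130 degrees empties it. At the start all are in the cup.
Not all that is in view belongs to the job. There is more than one size of the pad; the one meant has the size given above. There is more than one size of the bowl; the one meant has the size given above.

How it is judged:
By the outcome, as a careful person would: the job done as asked, in the order asked, and still so for the second after the job is handed in, with the robot touching nothing.
It also fails if it takes over 70 s, if anything falls off the work surface, if the arm or the gripper's body presses on something with over 40 N, if the wrist force passes 120 N, or if a joint passes its speed limit or range.

## Working session

There is one attempt and no reset: what is moved stays moved. The work goes in short steps, Python scripts to look and compute and a tool call to move; the robot and the scene stay as the last step left them, time stands still between calls to the robot, and variables do not carry over. Pictures are saved under pics/ and viewed, at most 10 in all, crops included, and the job is handed in when it is done.

Besides the shell and the picture viewer there is one more tool, called after "Request:" as name([rows], argument=value, ...), one row to a line, values as JSON. step_arm: Moves the arm, as the interface text tells. Its arguments: {"type":"object","properties":{"steps":{"type":"array"},"grip":{"type":"number"},"newtons":{"type":"number"}},"required":["steps"]}

```bash
mkdir -p pics; ls; python3 - <<'E'
from rig import robot
import cv2,numpy as np
for n in("side","top"):
    p,d=robot.camera(n); c=robot.camera_params(n)
    cv2.imwrite(f"pics/{n}0.png",p[:,:,::-1]); np.savez(f"{n}0.npz",p=p,d=d,K=c["intrinsics"],T=c["world_to_cam"])
    print(n,c["intrinsics"],c["world_to_cam"])
print(robot.get_state())
E
```

```text
pics
side [[419.32673285   0.         252.57330165]
 [  0.         419.32673285 189.4478227 ]
 [  0.           0.           1.        ]] [[ 0.84594789 -0.53308754 -0.01377863 -0.49301959]
 [-0.33656647 -0.51369341 -0.78920345  0.274547  ]
 [ 0.41363654  0.67226242 -0.61397725  0.87195085]
 [ 0.          0.          0.          1.        ]]
top [[471.84658534   0.         250.05725502]
 [  0.         471.84658534 193.24267115]
 [  0.           0.           1.        ]] [[-1.55154162e-02 -9.99879483e-01  5.39575163e-04  2.19770948e-02]
 [-9.84717449e-01  1.51865171e-02 -1.73496152e-01  5.75691358e-01]
 [ 1.73467049e-01 -3.22319409e-03 -9.84834399e-01  9.73775583e-01]
 [ 0.00000000e+00  0.00000000e+00  0.00000000e+00  1.00000000e+00]]
{'t': 0.1, 'joint_pos': array([ 1.23188053e+00,  8.78773100e-02,  1.37203351e+00,  1.83268035e-07,
        1.68361587e+00, -1.03078377e-01]), 'qvel': array([ 0.00157091, -0.00086896, -0.00406491, -0.00091647,  0.00030996,
        0.00128116]), 'effort': array([ 3.29289287e-03, -3.41253018e+01, -3.03302264e+01,  7.20062549e-02,
        3.03897355e-02, -8.47782985e-05]), 'tcp_pos': array([0.12834542, 0.53432624, 0.20445861]), 'ee_rot': array([ 1.17645560e-01,  9.93055178e-01, -9.43477661e-04, -2.12061250e-04]), 'wrist_force': array([-0.21668034,  0.25456242, -0.58792445]), 'ft_torque': array([ 0.04241311, -0.05017756,  0.01084283]), 'gripper_force': 0.0, 'width': 0.9973690006296262}
```

View pics/top0.png

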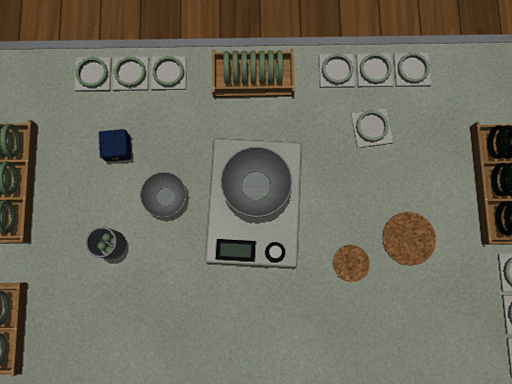

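View pics/side0.png

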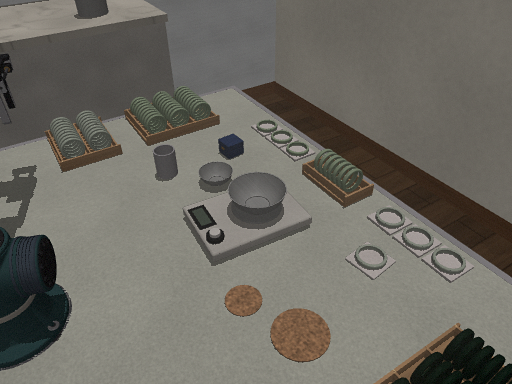

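The top view shows the cup with beads at about (104,242), the large bowl at (256,185) on the scale, the button at (275,252), the large cork pad at (409,238), the blue box at (115,146) and the target bangle at (372,127). The side view agrees. The smaller bowl and the smaller cork pad are decoys.

```bash
cat > h.py <<'E'
import numpy as np,cv2
def cloud(n,f=None):
    z=np.load(f or f"{n}0.npz"); d=z["d"]; K=z["K"]; T=z["T"]
    v,u=np.mgrid[:d.shape[0],:d.shape[1]]
    P=np.stack([(u-K[0,2])/K[0,0]*d,(v-K[1,2])/K[1,1]*d,d],-1)
    W=(P-T[:3,3])@T[:3,:3]; W[d==0]=np.nan
    return z["p"],W
def circ(P):
    A=np.c_[2*P[:,:2],np.ones(len(P))]; s=np.linalg.lstsq(A,(P[:,:2]**2).sum(1),rcond=None)[0]
    return s[:2],np.sqrt(s[2]+s[0]**2+s[1]**2)
E
python3 - <<'E'
from h import *
p,W=cloud("top")
def sel(u0,u1,v0,v1,lo,hi):
    w=W[v0:v1,u0:u1].reshape(-1,3); return w[(w[:,2]>lo)&(w[:,2]<hi)]
def mec(w):
    (x,y),r=cv2.minEnclosingCircle((w[:,:2]*1000).astype(np.float32)); return round(x,1),round(y,1),round(r,1),len(w),np.percentile(w[:,2],[2,50,98]).round(4)
print("cup",mec(sel(80,135,220,270,.080,.09)))
print("beadtop",sel(80,135,220,270,.02,.06)[:,2].max())
print("bowl",mec(sel(210,302,140,230,.093,.105)))
print("smallbowl",mec(sel(135,195,165,225,.025,.08)))
print("box",cv2.minAreaRect((sel(90,140,120,170,.044,.055)[:,:2]*1000).astype(np.float32)))
s=sel(195,310,130,275,.030,.039); print("scale",cv2.minAreaRect((s[:,:2]*1000).astype(np.float32)))
print("button",mec(sel(260,292,238,268,.052,.062)))
hsv=cv2.cvtColor(p,cv2.COLOR_RGB2HSV)
m=(hsv[...,0]<20)&(hsv[...,1]>100); m=m.astype(np.uint8)
for n,(u0,u1,v0,v1) in dict(pad=(375,445,205,270),small=(328,374,240,285)).items():
    mm=m[v0:v1,u0:u1]>0; print(n,mec(W[v0:v1,u0:u1][mm]))
print("bangle",mec(sel(345,400,105,150,.012,.025)))
for pt in ((10,180),(10,320),(130,70),(250,70),(250,300)): print(pt,W[pt[1],pt[0]].round(3))
E
```

```text
cup (473.2, 321.6, 32.2, 210, array([0.0803, 0.0843, 0.0882]))
beadtop 0.059950804410231935
bowl (593.7, -0.4, 74.6, 491, array([0.0932, 0.0967, 0.1006]))
smallbowl (580.0, 203.9, 50.7, 419, array([0.0254, 0.0332, 0.0399]))
box ((694.2482299804688, 315.8095397949219), (61.637813568115234, 61.86114501953125), 4.312790870666504)
scale ((561.665771484375, 3.6403732299804688), (199.36563110351562, 279.2882995605469), 85.97945404052734)
button (448.9, -38.5, 13.7, 129, array([0.053 , 0.0564, 0.06  ]))
pad (477.1, -340.2, 59.8, 2214, array([nan, nan, nan]))
small (424.4, -208.5, 40.4, 1045, array([nan, nan, nan]))
bangle (736.3, -271.8, 37.6, 290, array([0.0124, 0.0166, 0.0213]))
(10, 180) [0.622 0.556 0.012]
(10, 320) [0.314 0.533 0.013]
(130, 70) [0.886 0.294 0.004]
(250, 70) [0.878 0.009 0.013]
(250, 300) [0.347 0.017 0.002]
```

Request:
step_arm([
  {"z": -0.03},
  {"z": -0.03},
  {"z": -0.03},
  {"z": -0.03},
  {"z": -0.03},
  {"z": -0.03},
  {"z": -0.03},
  {"z": -0.03},
  {"z": -0.03},
  {"z": -0.03},
], grip=-1, newtons=30)

```text
schema error: expected keys x, y, z, yaw
```

Request:
step_arm([
  {"x": -0.0297, "y": -0.0321, "z": 0, "yaw": 0},
  {"x": -0.0297, "y": -0.0321, "z": 0, "yaw": 0},
  {"x": -0.0297, "y": -0.0321, "z": 0, "yaw": 0},
  {"x": -0.0297, "y": -0.0321, "z": 0, "yaw": 0},
  {"x": -0.0297, "y": -0.0321, "z": 0, "yaw": 0},
  {"x": -0.0297, "y": -0.0321, "z": 0, "yaw": 0},
  {"x": -0.0297, "y": -0.0321, "z": 0, "yaw": 0},
  {"x": -0.0297, "y": -0.0321, "z": 0, "yaw": 0},
  {"x": -0.0297, "y": -0.0321, "z": 0, "yaw": 0},
  {"x": -0.0297, "y": -0.0321, "z": 0, "yaw": 0},
], grip=-1, newtons=30)

```text
t: 0.93
tcp_pos: [0.289, 0.2471, 0.2051]
ee_rot: [0.117, 0.993, -0.0, -0.0]
wrist_force: [1.1, 0.6, -1.7]
width: 0.327
gripper_force: 0.0
```

Request:
step_arm([
  {"x": -0.0297, "y": -0.0321, "z": 0, "yaw": 0},
  {"x": -0.0297, "y": -0.0321, "z": 0, "yaw": 0},
  {"x": -0.0297, "y": -0.0321, "z": 0, "yaw": 0},
  {"x": -0.0297, "y": -0.0321, "z": 0, "yaw": 0},
  {"x": -0.0297, "y": -0.0321, "z": 0, "yaw": 0},
  {"x": -0.0297, "y": -0.0321, "z": 0, "yaw": 0},
  {"x": -0.0297, "y": -0.0321, "z": 0, "yaw": 0},
  {"x": -0.0297, "y": -0.0321, "z": 0, "yaw": 0},
  {"x": -0.0297, "y": -0.0321, "z": 0, "yaw": 0},
  {"x": -0.0297, "y": -0.0321, "z": 0, "yaw": 0},
])

```text
t: 1.77
tcp_pos: [0.4494, -0.039, 0.205]
ee_rot: [0.118, 0.993, 0.0, -0.0]
wrist_force: [0.2, 0.3, 0.3]
width: 0.003
gripper_force: 0.0
```

Request:
step_arm([
  {"x": 0, "y": 0, "z": 0.028, "yaw": 0},
  {"x": 0, "y": 0, "z": 0.028, "yaw": 0},
  {"x": 0, "y": 0, "z": 0.028, "yaw": 0},
  {"x": 0, "y": 0, "z": 0.028, "yaw": 0},
  {"x": 0, "y": 0, "z": 0.028, "yaw": 0},
  {"x": 0, "y": 0, "z": 0.028, "yaw": 0},
  {"x": 0, "y": 0, "z": 0.028, "yaw": 0},
  {"x": 0, "y": 0, "z": 0.0034, "yaw": 0},
  {"x": 0, "y": 0, "z": 0.0034, "yaw": 0},
  {"x": 0, "y": 0, "z": 0.0034, "yaw": 0},
])

```text
t: 2.6
tcp_pos: [0.449, -0.0374, 0.0517]
ee_rot: [0.118, 0.993, 0.0, -0.0]
wrist_force: [-3.5, 0.5, 4.4]
width: 0.008
gripper_force: 2.3
```

Request:
step_arm([
  {"x": 0, "y": 0, "z": 0.0006, "yaw": 0},
  {"x": 0, "y": 0, "z": 0, "yaw": 0},
  {"x": 0, "y": 0, "z": 0, "yaw": 0},
  {"x": 0, "y": 0, "z": 0, "yaw": 0},
  {"x": 0, "y": 0, "z": 0, "yaw": 0},
  {"x": 0, "y": 0, "z": 0, "yaw": 0},
  {"x": 0, "y": 0, "z": 0, "yaw": 0},
  {"x": 0, "y": 0, "z": 0, "yaw": 0},
  {"x": 0, "y": 0, "z": 0, "yaw": 0},
  {"x": 0, "y": 0, "z": 0, "yaw": 0},
])

```text
t: 3.43
tcp_pos: [0.4496, -0.0375, 0.0512]
ee_rot: [0.118, 0.993, -0.0, 0.001]
wrist_force: [-3.2, 0.1, 5.9]
width: 0.007
gripper_force: 3.1
```

Request:
step_arm([
  {"x": 0, "y": 0, "z": 0.0015, "yaw": 0},
  {"x": 0, "y": 0, "z": 0.001, "yaw": 0},
  {"x": 0, "y": 0, "z": 0, "yaw": 0},
  {"x": 0, "y": 0, "z": 0, "yaw": 0},
  {"x": 0, "y": 0, "z": 0, "yaw": 0},
  {"x": 0, "y": 0, "z": 0, "yaw": 0},
  {"x": 0, "y": 0, "z": 0, "yaw": 0},
  {"x": 0, "y": 0, "z": 0, "yaw": 0},
  {"x": 0, "y": 0, "z": 0, "yaw": 0},
  {"x": 0, "y": 0, "z": 0, "yaw": 0},
])

```text
t: 4.27
tcp_pos: [0.4497, -0.0375, 0.0511]
ee_rot: [0.118, 0.993, -0.0, 0.001]
wrist_force: [-7.3, 0.6, 15.0]
width: 0.007
gripper_force: 7.2
```

Request:
step_arm([
  {"x": 0, "y": 0, "z": -0.02, "yaw": 0},
  {"x": 0, "y": 0, "z": -0.04, "yaw": 0},
  {"x": 0, "y": 0, "z": -0.04, "yaw": 0},
  {"x": 0, "y": 0, "z": -0.04, "yaw": 0},
  {"x": 0, "y": 0, "z": -0.04, "yaw": 0},
  {"x": 0, "y": 0, "z": -0.04, "yaw": 0},
  {"x": 0, "y": 0, "z": -0.04, "yaw": 0},
  {"x": 0, "y": 0, "z": -0.04, "yaw": 0},
  {"x": 0, "y": 0, "z": -0.04, "yaw": 0},
  {"x": 0, "y": 0, "z": -0.04, "yaw": 0},
], grip=1)

```text
t: 5.1
tcp_pos: [0.4499, -0.0376, 0.3348]
ee_rot: [0.118, 0.993, 0.0, 0.001]
wrist_force: [-0.2, -0.4, -0.2]
width: 0.675
gripper_force: 0.0
```

Request:
step_arm([
  {"x": -0.05, "y": 0, "z": 0, "yaw": 0},
  {"x": -0.05, "y": 0, "z": 0, "yaw": 0},
  {"x": -0.05, "y": 0, "z": 0, "yaw": 0},
  {"x": -0.05, "y": 0, "z": 0, "yaw": 0},
  {"x": -0.05, "y": 0, "z": 0, "yaw": 0},
  {"x": -0.05, "y": 0, "z": 0, "yaw": 0},
  {"x": -0.05, "y": 0, "z": 0, "yaw": 0},
  {"x": -0.05, "y": 0, "z": 0, "yaw": 0},
  {"x": -0.05, "y": 0, "z": 0, "yaw": 0},
  {"x": -0.05, "y": 0, "z": 0, "yaw": 0},
])

```text
t: 5.93
tcp_pos: [0.7835, -0.1206, 0.2977]
ee_rot: [0.118, 0.993, 0.001, 0.004]
wrist_force: [0.3, 1.7, -3.7]
width: 1.001
gripper_force: 0.0
```

Request:
step_arm([
  {"x": -0.05, "y": 0, "z": 0, "yaw": 0},
  {"x": -0.05, "y": 0, "z": 0, "yaw": 0},
  {"x": -0.05, "y": 0, "z": 0, "yaw": 0},
  {"x": -0.05, "y": 0, "z": 0, "yaw": 0},
  {"x": -0.05, "y": 0, "z": 0, "yaw": 0},
  {"x": -0.05, "y": 0, "z": 0, "yaw": 0},
  {"x": -0.05, "y": 0, "z": 0, "yaw": 0},
  {"x": -0.05, "y": 0, "z": 0, "yaw": 0},
  {"x": -0.05, "y": 0, "z": 0, "yaw": 0},
  {"x": -0.05, "y": 0, "z": 0, "yaw": 0},
])

```text
t: 6.77
tcp_pos: [0.9138, -0.1678, 0.2285]
ee_rot: [0.117, 0.984, -0.007, 0.132]
wrist_force: [-0.8, 0.9, -0.0]
width: 1.002
gripper_force: 0.0
```

```bash
python3 -c "
from rig import robot
s=robot.get_state();print(s['joint_pos'].round(3),s['tcp_pos'],s['ee_rot'])"
```

```text
[-0.251  0.858  0.275  0.022  1.743 -1.579] [ 0.91375131 -0.16784998  0.22853322] [ 0.11675722  0.98428027 -0.00656892  0.13235164]
```

Request:
step_arm([
  {"x": -0.05, "y": 0, "z": 0, "yaw": 0},
  {"x": -0.05, "y": 0, "z": 0, "yaw": 0},
  {"x": -0.05, "y": 0, "z": 0, "yaw": 0},
  {"x": -0.05, "y": 0, "z": 0, "yaw": 0},
  {"x": -0.05, "y": 0, "z": 0, "yaw": 0},
  {"x": -0.05, "y": 0, "z": 0, "yaw": 0},
  {"x": -0.05, "y": 0, "z": 0, "yaw": 0},
  {"x": -0.05, "y": 0, "z": 0, "yaw": 0},
  {"x": -0.05, "y": 0, "z": 0, "yaw": 0},
  {"x": -0.05, "y": 0, "z": 0, "yaw": 0},
])

```text
t: 7.6
tcp_pos: [1.0015, -0.2017, 0.2475]
ee_rot: [0.114, 0.959, -0.016, 0.261]
wrist_force: [0.4, 0.2, -0.1]
width: 1.0
gripper_force: 0.0
```

```bash
cat > st.py <<'E'
from rig import robot
import json
from scipy.spatial.transform import Rotation as R
s=robot.get_state(); r=R.from_quat(s['ee_rot']).as_matrix()
open('log.jsonl','a').write(json.dumps(dict(q=list(s['joint_pos']),p=list(s['tcp_pos']),r=list(s['ee_rot'])))+'\n')
print(s['t'],s['joint_pos'].round(3),s['tcp_pos'].round(4),'\n',r.round(3))
E
python3 st.py
```

```text
7.6 [-0.27   0.878  0.275  0.045  1.462 -1.596] [ 1.0015 -0.2017  0.2475] 
 [[-0.838  0.227  0.496]
 [ 0.211  0.973 -0.09 ]
 [-0.503  0.029 -0.864]]
```

```bash
cat > kin.py <<'E'
import numpy as np,json
from scipy.optimize import least_squares
from scipy.spatial.transform import Rotation as R
D=[dict(q=[1.23188,.087877,1.372034,0,1.683616,-.103078],p=[.128345,.534326,.204459],r=[.117646,.993055,-.00094,-.0002]),
dict(q=[-.251,.858,.275,.022,1.743,-1.579],p=[.91375,-.16785,.228533],r=[.116757,.98428,-.00657,.13235])]
D+=[json.loads(l) for l in open('log.jsonl')]
def rot(a,ang): return R.from_rotvec(np.outer(np.ravel(ang),a)[0] if np.ndim(ang)==0 else 0).as_matrix()
Y=np.array([0,1,0]);Z=np.array([0,0,1])
def fk(q,k):
    a0,h,L1,e,L2,Lt=k[:6]
    A=R.from_rotvec(Z*q[0]); p=A.apply([a0,0,h])
    A=A*R.from_rotvec(Y*q[1]); p=p+A.apply([0,0,L1])
    A=A*R.from_rotvec(Y*q[2]); p=p+A.apply([e,0,L2])
    A=A*R.from_rotvec(Z*q[3])*R.from_rotvec(Y*q[4])
    A=A*R.from_rotvec(Z*(q[5]+k[6])); p=p+A.apply([0,0,Lt])
    return p,A
def fit():
    def f(k):
        o=[]
        for d in D:
            p,A=fk(d['q'],k); o+=list((p-d['p'])*10)+list((A.inv()*R.from_quat(d['r'])).as_rotvec())
        return np.r_[o,1e-3*(np.array(k[:6])-[0,.3,.35,0,.35,.25])]
    best=min((least_squares(f,[0,.3,.35,0,.35,.25,y]) for y in (0,1.57,3.14,-1.57)),key=lambda s:s.cost)
    return best.x,best.fun
if __name__=="__main__":
    k,f=fit(); print(k.round(4)); print(np.abs(f[:-6]).reshape(-1,6).round(4))
E
python3 kin.py
```

```text
[ 0.6188  1.2992  0.0467  0.6345 -0.147   0.4952  1.5708]
[[5.319e-01 1.937e-01 7.900e-03 0.000e+00 0.000e+00 0.000e+00]
 [1.999e-01 5.024e-01 1.350e-01 2.000e-04 6.000e-04 0.000e+00]
 [6.150e-02 5.027e-01 1.430e-01 0.000e+00 0.000e+00 0.000e+00]]
```

Request:
step_arm([
  {"x": -0.05, "y": 0, "z": 0, "yaw": 0},
  {"x": -0.05, "y": 0, "z": 0, "yaw": 0},
  {"x": -0.05, "y": 0, "z": 0, "yaw": 0},
  {"x": -0.05, "y": 0, "z": 0, "yaw": 0},
  {"x": -0.05, "y": 0, "z": 0, "yaw": 0},
  {"x": -0.05, "y": 0, "z": 0, "yaw": 0},
  {"x": -0.05, "y": 0, "z": 0, "yaw": 0},
  {"x": -0.05, "y": 0, "z": 0, "yaw": 0},
  {"x": -0.05, "y": 0, "z": 0, "yaw": 0},
  {"x": -0.05, "y": 0, "z": 0, "yaw": 0},
])

```text
t: 8.43
tcp_pos: [1.0458, -0.2235, 0.3494]
ee_rot: [0.11, 0.917, -0.027, 0.382]
wrist_force: [0.1, -0.4, -0.4]
width: 1.0
gripper_force: 0.0
```

```bash
python3 st.py; python3 kin.py
```

```text
8.4333 [-0.286  0.822  0.275  0.071  1.262 -1.611] [ 1.0458 -0.2235  0.3494] 
 [[-0.684  0.223  0.695]
 [ 0.181  0.974 -0.134]
 [-0.707  0.035 -0.707]]
[-3.7200e-02 -6.0000e-04  4.8890e-01 -7.9700e-02  5.5470e-01  4.2140e-01
  1.5708e+00]
[[5.364e-01 1.810e-01 1.040e-02 0.000e+00 0.000e+00 0.000e+00]
 [2.824e-01 4.977e-01 8.700e-02 2.000e-04 6.000e-04 0.000e+00]
 [8.490e-02 5.307e-01 1.770e-02 0.000e+00 0.000e+00 0.000e+00]
 [6.670e-02 5.205e-01 9.430e-02 0.000e+00 0.000e+00 0.000e+00]]
```

```bash
sed -i 's/p=A.apply(\[a0,0,h\])/p=A.apply([a0,k[7],h])/; s/\[0,.3,.35,0,.35,.25,y\]/[0,.3,.35,0,.35,.25,y,0.05]/' kin.py; python3 kin.py
```

```text
[1.0000e-04 1.5170e-01 4.4910e-01 9.9300e-02 4.9990e-01 3.5120e-01
 1.5708e+00 5.6600e-02]
[[0.0002 0.0001 0.0001 0.     0.     0.    ]
 [0.0001 0.0013 0.     0.0002 0.0006 0.    ]
 [0.0002 0.0006 0.0004 0.     0.     0.    ]
 [0.0002 0.0006 0.0003 0.     0.     0.    ]]
```

Request:
step_arm([
  {"x": -0.05, "y": 0, "z": 0, "yaw": 0},
  {"x": -0.05, "y": 0, "z": 0, "yaw": 0},
  {"x": -0.05, "y": 0, "z": 0, "yaw": 0},
  {"x": -0.05, "y": 0, "z": 0, "yaw": 0},
  {"x": -0.05, "y": 0, "z": 0, "yaw": 0},
  {"x": -0.05, "y": 0, "z": 0, "yaw": 0},
  {"x": -0.05, "y": 0, "z": 0, "yaw": 0},
  {"x": -0.05, "y": 0, "z": 0, "yaw": 0},
  {"x": -0.05, "y": 0, "z": 0, "yaw": 0},
  {"x": -0.05, "y": 0, "z": 0, "yaw": 0},
])

```text
t: 9.27
tcp_pos: [1.0436, -0.2338, 0.4992]
ee_rot: [0.105, 0.865, -0.038, 0.489]
wrist_force: [0.4, -0.0, -0.4]
width: 1.0
gripper_force: 0.0
```

```bash
python3 st.py; python3 kin.py
```

```text
9.2667 [-0.303  0.716  0.275  0.099  1.13  -1.623] [ 1.0436 -0.2338  0.4992] 
 [[-0.5    0.219  0.838]
 [ 0.145  0.975 -0.168]
 [-0.854  0.037 -0.519]]
[3.0000e-04 1.5220e-01 4.4890e-01 9.9700e-02 4.9960e-01 3.5110e-01
 1.5708e+00 5.6600e-02]
[[0.0001 0.0001 0.0001 0.     0.     0.    ]
 [0.     0.0015 0.0001 0.0002 0.0006 0.    ]
 [0.0004 0.0005 0.0004 0.     0.     0.    ]
 [0.0002 0.0004 0.     0.     0.     0.    ]
 [0.0002 0.0005 0.0002 0.     0.     0.    ]]
```

```bash
cat > ik.py <<'E'
from kin import *
K,_=fit()
LO=np.array([-3.1,-.76,.27,-1.08,.17,-2.57]);HI=np.array([3.1,2.03,2.55,4.22,2.65,2.57])
def dirR(phi,al,roll):
    # tool z at azimuth phi, al from straight down; roll about tool z; roll 0: tool x points (mostly) down... y horizontal
    z=np.array([np.sin(al)*np.cos(phi),np.sin(al)*np.sin(phi),-np.cos(al)]); y=np.array([-np.sin(phi),np.cos(phi),0]); x=np.cross(y,z)
    return R.from_matrix(np.c_[x,y,z])*R.from_rotvec([0,0,roll])
def wsol(p,A):
    """closed-form all branches, returns list of q within limits (margin m)"""
    a0,h,L1,e,L2,Lt,c6,d=K
    w=p-Lt*A.as_matrix()[:,2]; out=[]
    rho=np.hypot(w[0],w[1]); 
    if rho<abs(d): return out
    for s in(1,):
        j1=np.arctan2(w[1],w[0])-np.arcsin(d/rho); r=np.sqrt(rho**2-d**2)-a0; z=w[2]-h
        Le=np.hypot(e,L2); g=np.arctan2(e,L2)
        c=(r*r+z*z-L1**2-Le**2)/(2*L1*Le)
        if abs(c)>1: continue
        b=np.arccos(c)                     # effective elbow = j3+g
        j3=b-g; j2=np.arctan2(r,z)-np.arctan2(Le*np.sin(b),L1+Le*np.cos(b))
        B=(R.from_rotvec(Z*j1)*R.from_rotvec(Y*(j2+j3))).inv()*A
        M=B.as_matrix(); j5=np.arccos(np.clip(M[2,2],-1,1)); j4=np.arctan2(M[1,2],M[0,2]); j6=np.arctan2(M[2,1],-M[2,0])-c6
        for t4 in(0,2*np.pi):
            for t6 in(-2*np.pi,0,2*np.pi):
                q=np.array([j1,j2,j3,j4+t4,j5,j6+t6])
                if (q>LO).all() and (q<HI).all(): out.append(q)
    return out
E
python3 - <<'E'
from ik import *
print([wsol(np.array(d['p']),R.from_quat(d['r']))for d in D[:1]])
cup=np.array([.4732,.3216,.055]);pad=np.array([.477,-.340,.060]);bowl=np.array([.594,0,.20])
rad=np.deg2rad
for al in(70,78):
  for phi in range(-90,100,10):
    for base in(0,180):
     for sg in(1,-1):
      n=[];o=[]
      def chk(p,roll):
        A=dirR(rad(phi),rad(al),rad(base+roll)); S=wsol(p+.019*A.as_matrix()[:,2],A)
        n.append(len(S)>0); o.append(S[0] if S else None)
      lat=np.array([-np.sin(rad(phi)),np.cos(rad(phi)),0])
      chk(cup,0);chk(cup+[0,0,.1],0);chk(bowl,0)
      for r in(45,90,120,140): chk(bowl,sg*r)
      chk(pad,0);chk(pad+[0,0,.1],0)
      if sum(n)>=8: print(al,phi,base,sg,''.join('X' if i else '.' for i in n),*[None if o[i] is None else o[i].round(2) for i in(0,2,6,7)])
E
```

```text
[[array([ 1.23187747e+00,  8.78520272e-02,  1.37208130e+00, -2.19737162e-05,
        1.68358128e+00, -1.03091261e-01])]]
70 20 180 1 X.XXXXXXX [ 0.67  0.01  2.38  3.76  0.54 -2.01] [-0.52 -0.26  2.2   1.43  0.81 -0.18] [-0.52 -0.26  2.2   1.43  0.81  2.26] [-1.3   0.37  1.9   1.25  1.4  -0.69]
70 30 180 1 X.XXXXXXX [ 0.47 -0.03  2.42  3.02  0.47 -1.48] [-0.61 -0.16  2.12  1.38  1.05 -0.26] [-0.61 -0.16  2.12  1.38  1.05  2.18] [-1.28  0.45  1.77  1.15  1.54 -0.69]
70 40 180 1 XXXXXXXXX [ 0.26 -0.03  2.41  2.34  0.59 -1.02] [-0.65 -0.04  2.01  1.32  1.24 -0.32] [-0.65 -0.04  2.01  1.32  1.24  2.12] [-1.25  0.54  1.63  1.07  1.67 -0.69]
70 40 180 -1 XXXXXX.XX [ 0.26 -0.03  2.41  2.34  0.59 -1.02] [-0.65 -0.04  2.01  1.32  1.24 -0.32] None [-1.25  0.54  1.63  1.07  1.67 -0.69]
70 50 180 1 XXXXXXXXX [ 0.09  0.02  2.37  1.94  0.79 -0.82] [-0.67  0.08  1.89  1.26  1.41 -0.37] [-0.67  0.08  1.89  1.26  1.41  2.07] [-1.21  0.62  1.49  0.99  1.79 -0.7 ]
70 50 180 -1 XXXXXX.XX [ 0.09  0.02  2.37  1.94  0.79 -0.82] [-0.67  0.08  1.89  1.26  1.41 -0.37] None [-1.21  0.62  1.49  0.99  1.79 -0.7 ]
[... 3368 characters left out ...]
.66  0.36  1.65  1.24  1.76  1.94] [-1.13  0.86  1.18  0.95  2.12 -0.74]
78 80 0 -1 XX.XXXXXX [-0.13  0.38  2.06  1.47  1.38  2.29] None [-0.63  0.46  1.5   1.19  1.89  0.19] [-1.08  0.93  1.04  0.89  2.24  2.38]
78 80 180 1 XXXXXXXXX [-0.13  0.38  2.06  1.47  1.38 -0.85] [-0.63  0.46  1.5   1.19  1.89 -0.51] [-0.63  0.46  1.5   1.19  1.89  1.94] [-1.08  0.93  1.04  0.89  2.24 -0.76]
78 90 0 -1 XX.XXXXXX [-0.13  0.46  1.93  1.34  1.51  2.32] None [-0.58  0.56  1.36  1.14  2.02  0.19] [-1.02  1.01  0.91  0.82  2.36  2.35]
78 90 180 1 XXXXXXXXX [-0.13  0.46  1.93  1.34  1.51 -0.82] [-0.58  0.56  1.36  1.14  2.02 -0.51] [-0.58  0.56  1.36  1.14  2.02  1.93] [-1.02  1.01  0.91  0.82  2.36 -0.79]
```

Request:
step_arm([
  {"x": 0, "y": 0.05, "z": 0, "yaw": 0},
  {"x": 0, "y": 0.05, "z": 0, "yaw": 0},
  {"x": 0, "y": 0.05, "z": 0, "yaw": 0},
  {"x": 0, "y": 0.05, "z": 0, "yaw": 0},
  {"x": 0, "y": 0.05, "z": 0, "yaw": 0},
  {"x": 0, "y": 0.05, "z": 0, "yaw": 0},
  {"x": 0, "y": 0.05, "z": 0, "yaw": 0},
  {"x": 0, "y": 0.05, "z": 0, "yaw": 0},
  {"x": 0, "y": 0.05, "z": 0, "yaw": 0},
  {"x": 0, "y": 0.05, "z": 0, "yaw": 0},
])

```text
t: 10.1
tcp_pos: [1.0737, 0.1291, 0.4803]
ee_rot: [0.1, 0.853, -0.033, 0.511]
wrist_force: [-0.2, -0.3, -0.3]
width: 1.002
gripper_force: 0.0
```

```bash
python3 st.py
```

```text
10.1 [ 0.164  0.76   0.275 -0.343  1.084 -1.183] [1.0737 0.1291 0.4803] 
 [[-0.458  0.205  0.865]
 [ 0.137  0.978 -0.158]
 [-0.878  0.046 -0.476]]
```

Request:
step_arm([
  {"x": 0, "y": 0.05, "z": 0, "yaw": 0},
  {"x": 0, "y": 0.05, "z": 0, "yaw": 0},
  {"x": 0, "y": 0.05, "z": 0, "yaw": 0},
  {"x": 0, "y": 0.05, "z": 0, "yaw": 0},
  {"x": 0, "y": 0.05, "z": 0, "yaw": 0},
  {"x": 0, "y": 0.05, "z": 0, "yaw": 0},
  {"x": 0, "y": 0.05, "z": 0, "yaw": 0},
  {"x": 0, "y": 0.05, "z": 0, "yaw": 0},
  {"x": 0, "y": 0.05, "z": 0, "yaw": 0},
  {"x": 0, "y": 0.05, "z": 0, "yaw": 0},
])

```text
t: 10.93
tcp_pos: [1.0181, 0.4377, 0.4282]
ee_rot: [0.078, 0.827, -0.004, 0.557]
wrist_force: [0.3, 0.5, 0.8]
width: 0.994
gripper_force: 0.0
```

```bash
python3 st.py
```

```text
10.9333 [ 0.527  0.865  0.275 -0.691  1.023 -0.808] [1.0181 0.4377 0.4282] 
 [[-0.368  0.134  0.92 ]
 [ 0.124  0.988 -0.094]
 [-0.921  0.08  -0.38 ]]
```

Request:
step_arm([
  {"x": 0, "y": 0.05, "z": 0, "yaw": 0},
  {"x": 0, "y": 0.05, "z": 0, "yaw": 0},
  {"x": 0, "y": 0.05, "z": 0, "yaw": 0},
  {"x": 0, "y": 0.05, "z": 0, "yaw": 0},
  {"x": 0, "y": 0.05, "z": 0, "yaw": 0},
  {"x": 0, "y": 0.05, "z": 0, "yaw": 0},
  {"x": 0, "y": 0.05, "z": 0, "yaw": 0},
  {"x": 0, "y": 0.05, "z": 0, "yaw": 0},
  {"x": 0, "y": 0.05, "z": 0, "yaw": 0},
  {"x": 0, "y": 0.05, "z": 0, "yaw": 0},
])

```text
t: 11.77
tcp_pos: [0.9047, 0.6769, 0.3843]
ee_rot: [0.038, 0.797, 0.05, 0.601]
wrist_force: [-0.5, -0.5, 0.0]
width: 1.0
gripper_force: 0.0
```

```bash
python3 st.py
```

```text
11.7667 [ 0.8    0.96   0.275 -0.94   0.971 -0.526] [0.9047 0.6769 0.3843] 
 [[-0.275  0.002  0.961]
 [ 0.121  0.992  0.033]
 [-0.954  0.125 -0.273]]
```

Request:
step_arm([
  {"x": 0, "y": 0.05, "z": 0, "yaw": 0},
  {"x": 0, "y": 0.05, "z": 0, "yaw": 0},
  {"x": 0, "y": 0.05, "z": 0, "yaw": 0},
  {"x": 0, "y": 0.05, "z": 0, "yaw": 0},
  {"x": 0, "y": 0.05, "z": 0, "yaw": 0},
  {"x": 0, "y": 0.05, "z": 0, "yaw": 0},
  {"x": 0, "y": 0.05, "z": 0, "yaw": 0},
  {"x": 0, "y": 0.05, "z": 0, "yaw": 0},
  {"x": 0, "y": 0.05, "z": 0, "yaw": 0},
  {"x": 0, "y": 0.05, "z": 0, "yaw": 0},
])

```text
t: 12.6
tcp_pos: [0.7549, 0.8575, 0.3659]
ee_rot: [-0.016, 0.773, 0.12, 0.622]
wrist_force: [0.2, -0.2, -1.1]
width: 0.998
gripper_force: 0.0
```

```bash
python3 st.py
```

```text
12.6 [ 1.018  1.011  0.275 -1.079  0.933 -0.361] [0.7549 0.8575 0.3659] 
 [[-0.225 -0.174  0.959]
 [ 0.124  0.971  0.205]
 [-0.967  0.165 -0.197]]
```

Request:
step_arm([
  {"x": 0.01, "y": 0.05, "z": 0, "yaw": 0},
  {"x": 0.01, "y": 0.05, "z": 0, "yaw": 0},
  {"x": 0.01, "y": 0.05, "z": 0, "yaw": 0},
  {"x": 0.01, "y": 0.05, "z": 0, "yaw": 0},
  {"x": 0.01, "y": 0.05, "z": 0, "yaw": 0},
  {"x": 0.01, "y": 0.05, "z": 0, "yaw": 0},
  {"x": 0.01, "y": 0.05, "z": 0, "yaw": 0},
  {"x": 0.01, "y": 0.05, "z": 0, "yaw": 0},
  {"x": 0.01, "y": 0.05, "z": 0, "yaw": 0},
  {"x": 0.01, "y": 0.05, "z": 0, "yaw": 0},
])

```text
t: 13.43
tcp_pos: [0.5694, 1.0078, 0.3182]
ee_rot: [-0.084, 0.775, 0.199, 0.595]
wrist_force: [0.9, -0.2, -0.4]
width: 1.002
gripper_force: 0.0
```

```bash
python3 st.py
```

```text
13.4333 [ 1.218  1.058  0.275 -1.079  0.902 -0.287] [0.5694 1.0078 0.3182] 
 [[-0.279 -0.367  0.887]
 [ 0.106  0.907  0.408]
 [-0.954  0.208 -0.214]]
```

Request:
step_arm([
  {"x": 0.01, "y": 0.05, "z": 0, "yaw": 0},
  {"x": 0.01, "y": 0.05, "z": 0, "yaw": 0},
  {"x": 0.01, "y": 0.05, "z": 0, "yaw": 0},
  {"x": 0.01, "y": 0.05, "z": 0, "yaw": 0},
  {"x": 0.01, "y": 0.05, "z": 0, "yaw": 0},
  {"x": 0.01, "y": 0.05, "z": 0, "yaw": 0},
  {"x": 0.01, "y": 0.05, "z": 0, "yaw": 0},
  {"x": 0.01, "y": 0.05, "z": 0, "yaw": 0},
  {"x": 0.01, "y": 0.05, "z": 0, "yaw": 0},
  {"x": 0.01, "y": 0.05, "z": 0, "yaw": 0},
])

```text
t: 14.27
tcp_pos: [0.3517, 1.1103, 0.2927]
ee_rot: [-0.149, 0.768, 0.273, 0.56]
wrist_force: [-0.1, 0.4, -0.0]
width: 0.999
gripper_force: 0.0
```

```bash
python3 st.py
```

```text
14.2667 [ 1.422  1.082  0.275 -1.079  0.886 -0.225] [0.3517 1.1103 0.2927] 
 [[-0.328 -0.535  0.778]
 [ 0.077  0.806  0.587]
 [-0.941  0.252 -0.223]]
```

```bash
python3 - <<'E'
from h import *
p,W=cloud("side")
for u,v in((100,20),(150,18),(60,60),(150,80),(100,90),(10,60),(5,130),(20,140),(80,130),(180,100),(92,2)): print((u,v),W[v,u].round(2))
from ik import *
rad=np.deg2rad
for phi in(37,48,58):
    A=dirR(rad(phi),rad(77),np.pi); g=np.array([.4732,.3216,.055])
    w=g-(.351-.019)*A.as_matrix()[:,2]; print(phi,w.round(3),np.hypot(*w[:2]).round(3), wsol(g+.019*A.as_matrix()[:,2],A))
E
```

```text
(100, 20) [0.62 1.36 0.19]
(150, 18) [0.83 1.29 0.18]
(60, 60) [0.39 1.31 0.06]
(150, 80) [ 0.78  1.31 -0.13]
(100, 90) [ 0.52  1.29 -0.11]
(10, 60) [0.18 0.6  0.33]
(5, 130) [ 0.08  1.29 -0.19]
(20, 140) [ 0.12  1.3  -0.26]
(80, 130) [0.31 0.64 0.05]
(180, 100) [0.67 0.64 0.06]
(92, 2) [0.61 1.44 0.25]
37 [0.215 0.127 0.13 ] 0.25 [array([ 0.30500831,  0.1001474 ,  2.44307573,  2.66586215,  0.7909555 ,
       -1.30283592])]
48 [0.257 0.081 0.13 ] 0.269 [array([ 0.09513743,  0.13561781,  2.39827061,  2.18114948,  0.93410478,
       -1.06991966])]
58 [0.302 0.047 0.13 ] 0.305 [array([-0.03031582,  0.19613757,  2.31616886,  1.87540948,  1.08050874,
       -0.95667828])]
```

Request:
step_arm([
  {"x": 0.008, "y": 0.05, "z": -0.01, "yaw": 0},
  {"x": 0.008, "y": 0.05, "z": -0.01, "yaw": 0},
  {"x": 0.008, "y": 0.05, "z": -0.01, "yaw": 0},
  {"x": 0.008, "y": 0.05, "z": -0.01, "yaw": 0},
  {"x": 0.008, "y": 0.05, "z": -0.01, "yaw": 0},
  {"x": 0.008, "y": 0.05, "z": -0.01, "yaw": 0},
  {"x": 0.008, "y": 0.05, "z": -0.01, "yaw": 0},
  {"x": 0.008, "y": 0.05, "z": -0.01, "yaw": 0},
  {"x": 0.008, "y": 0.05, "z": -0.01, "yaw": 0},
  {"x": 0.008, "y": 0.05, "z": -0.01, "yaw": 0},
])

```text
t: 15.1
tcp_pos: [0.0765, 1.143, 0.318]
ee_rot: [-0.208, 0.757, 0.337, 0.519]
wrist_force: [0.1, 0.2, -0.1]
width: 1.002
gripper_force: 0.0
```

```bash
python3 st.py
```

```text
15.1 [ 1.675  1.051  0.275 -1.079  0.953 -0.189] [0.0765 1.143  0.318 ] 
 [[-0.374 -0.666  0.646]
 [ 0.035  0.686  0.727]
 [-0.927  0.294 -0.233]]
```

Request:
step_arm([
  {"x": 0.012, "y": 0.05, "z": 0, "yaw": 0},
  {"x": 0.012, "y": 0.05, "z": 0, "yaw": 0},
  {"x": 0.012, "y": 0.05, "z": 0, "yaw": 0},
  {"x": 0.012, "y": 0.05, "z": 0, "yaw": 0},
  {"x": 0.012, "y": 0.05, "z": 0, "yaw": 0},
  {"x": 0.012, "y": 0.05, "z": 0, "yaw": 0},
  {"x": 0.012, "y": 0.05, "z": 0, "yaw": 0},
  {"x": 0.012, "y": 0.05, "z": 0, "yaw": 0},
  {"x": 0.012, "y": 0.05, "z": 0, "yaw": 0},
  {"x": 0.012, "y": 0.05, "z": 0, "yaw": 0},
])

```text
t: 15.93
tcp_pos: [-0.1531, 1.146, 0.3055]
ee_rot: [-0.272, 0.734, 0.407, 0.47]
wrist_force: [-0.1, -0.1, -1.6]
width: 1.002
gripper_force: 0.0
```

```bash
python3 st.py; cat > plan.py <<'E'
# check straight world-line waypoints with yaw; print row numbers
from ik import *
import sys
def state():
    from rig import robot
    s=robot.get_state(); return s['joint_pos'],s['tcp_pos'],R.from_quat(s['ee_rot'])
def leg(q,p,A,p2,dyaw,n):
    """dyaw deg total; returns final and reports feasibility"""
    p=np.array(p);p2=np.array(p2,float);bad=0;mx=0;js=[]
    for i in range(1,n+1):
        P=p+(p2-p)*i/n; B=A*R.from_rotvec([0,0,np.deg2rad(dyaw)*i/n]); S=wsol(P,B)
        if not S: bad+=1; continue
        s=min(S,key=lambda t:np.abs(t-q).max()); mx=max(mx,np.abs(s-q).max()); q=s
    d=A.inv().apply((p2-p)/n)/.75
    print('bad',bad,'maxjump %.2f'%mx,'step/row world',((p2-p)/n).round(4),'first row tool',d.round(4),'yaw/row %.4f'%(dyaw/n/90)); print('  end',q.round(2),P.round(3))
    return q,p2,B
E
python3 - <<'E'
from plan import *
q,p,A=state()
M=A.as_matrix(); print('alpha',np.degrees(np.arccos(-M[2,2])),'phi',np.degrees(np.arctan2(M[1,2],M[0,2])))
# yaw required so that tool y horizontal (roll=180 family)
phi=np.arctan2(M[1,2],M[0,2]);al=np.arccos(-M[2,2])
dy=np.degrees((A.inv()*dirR(phi,al,np.pi)).as_rotvec()[2]); print('yaw to base180',dy)
for dy in (dy,dy-360 if dy>0 else dy+360):
  x=(q,p,A)
  for P,y,n in(([.35,1.05,.35],0,10),([.75,.75,.38],0,15),([.98,.2,.38],0,15),([.75,-.15,.38],dy,26),([.62,-.05,.3],0,5)): x=leg(*x,P,y,n)
E
```

```text
15.9333 [ 1.867  1.067  0.275 -1.079  0.916 -0.134] [-0.1531  1.146   0.3055] 
 [[-0.41  -0.782  0.47 ]
 [-0.016  0.522  0.853]
 [-0.912  0.342 -0.226]]
alpha 76.91431729386908 phi 61.14286192105513
yaw to base180 159.4443392568056
bad 5 maxjump 0.58 step/row world [ 0.0503 -0.0096  0.0044] first row tool [-0.0327 -0.0571  0.0193] yaw/row 0.0000
  end [ 1.26  0.64  0.9  -0.61  0.32 -0.58] [0.35 1.05 0.35]
bad 0 maxjump 0.20 step/row world [ 0.0267 -0.02    0.002 ] first row tool [-0.0166 -0.0408 -0.0066] yaw/row 0.0000
  end [ 0.58  0.54  0.98  1.04  0.56 -2.3 ] [0.75 0.75 0.38]
bad 6 maxjump 0.36 step/row world [ 0.0153 -0.0367  0.    ] first row tool [-0.0076 -0.0415 -0.0321] yaw/row 0.0000
  end [-0.19  0.76  0.65  1.29  1.31 -2.55] [0.98 0.2  0.38]
bad 0 maxjump 0.10 step/row world [-0.0088 -0.0135  0.    ] first row tool [ 0.0051 -0.0001 -0.0209] yaw/row 0.0681
  end [-0.73  0.54  0.98  1.35  1.8  -0.01] [ 0.75 -0.15  0.38]
bad 0 maxjump 0.13 step/row world [-0.026  0.02  -0.016] first row tool [-0.0193 -0.0432  0.0113] yaw/row 0.0000
  end [-0.75  0.24  1.56  1.29  1.76 -0.28] 
[... 208 characters left out ...]
mp 0.20 step/row world [ 0.0267 -0.02    0.002 ] first row tool [-0.0166 -0.0408 -0.0066] yaw/row 0.0000
  end [ 0.58  0.54  0.98  1.04  0.56 -2.3 ] [0.75 0.75 0.38]
bad 6 maxjump 0.36 step/row world [ 0.0153 -0.0367  0.    ] first row tool [-0.0076 -0.0415 -0.0321] yaw/row 0.0000
  end [-0.19  0.76  0.65  1.29  1.31 -2.55] [0.98 0.2  0.38]
bad 7 maxjump 5.09 step/row world [-0.0088 -0.0135  0.    ] first row tool [ 0.0051 -0.0001 -0.0209] yaw/row -0.0857
  end [-0.73  0.54  0.98  1.35  1.8  -0.01] [ 0.75 -0.15  0.38]
bad 0 maxjump 0.13 step/row world [-0.026  0.02  -0.016] first row tool [-0.0193 -0.0432  0.0113] yaw/row 0.0000
  end [-0.75  0.24  1.56  1.29  1.76 -0.28] [ 0.62 -0.05  0.3 ]
```

```bash
python3 - <<'E'
from plan import *
q,p,A=state()
for W in ([.1,1.06,.36],[.1,1.0,.36],[.1,1.0,.45],[.1,.95,.4]):
  print('---',W)
  x=leg(q,p,A,W,0,10)
  x=leg(*x,[.45,.95,.4],0,10)
  x=leg(*x,[.75,.72,.4],65,10)
  x=leg(*x,[.88,.3,.4],65,10)
  x=leg(*x,[.75,-.12,.35],29.4,10)
E
```

```text
--- [0.1, 1.06, 0.36]
bad 9 maxjump 0.64 step/row world [ 0.0253 -0.0086  0.0054] first row tool [-0.0203 -0.0299  0.0044] yaw/row 0.0000
  end [ 1.58  0.61  0.92 -1.07  0.58 -0.09] [0.1  1.06 0.36]
bad 0 maxjump 0.19 step/row world [ 0.035 -0.011  0.004] first row tool [-0.0238 -0.0423  0.0082] yaw/row 0.0000
  end [ 1.08  0.47  1.05 -0.04  0.28 -1.17] [0.45 0.95 0.4 ]
bad 0 maxjump 0.19 step/row world [ 0.03  -0.023  0.   ] first row tool [-0.0159 -0.0473 -0.0074] yaw/row 0.0722
  end [ 0.54  0.5   1.01  1.05  0.6  -1.17] [0.75 0.72 0.4 ]
bad 0 maxjump 0.11 step/row world [ 0.013 -0.042  0.   ] first row tool [-0.0414 -0.0125 -0.0396] yaw/row 0.0722
  end [-0.08  0.48  1.03  1.3   1.17 -0.35] [0.88 0.3  0.4 ]
bad 0 maxjump 0.06 step/row world [-0.013 -0.042 -0.005] first row tool [-0.0228  0.0007 -0.0544] yaw/row 0.0327
  end [-0.7   0.51  1.08  1.33  1.76 -0.07] [ 0.75 -0.12  0.35]
--- [0.1, 1.0, 0.36]
bad 10 maxjump 0.00 step/row world [ 0.0253 -0.0146  0.0054] first row tool [-0.0201 -0.034  -0.0024] yaw/row 0.0000
  end [ 1.87  1.07  0.27 -1.08  0.92 -0.13] [0.1  1.   0.36]
bad
[... 1787 characters left out ...]
.4 ]
bad 0 maxjump 0.95 step/row world [0.035 0.    0.   ] first row tool [-0.0191 -0.0365  0.0219] yaw/row 0.0000
  end [ 1.08  0.47  1.05 -0.04  0.28 -1.17] [0.45 0.95 0.4 ]
bad 0 maxjump 0.19 step/row world [ 0.03  -0.023  0.   ] first row tool [-0.0159 -0.0473 -0.0074] yaw/row 0.0722
  end [ 0.54  0.5   1.01  1.05  0.6  -1.17] [0.75 0.72 0.4 ]
bad 0 maxjump 0.11 step/row world [ 0.013 -0.042  0.   ] first row tool [-0.0414 -0.0125 -0.0396] yaw/row 0.0722
  end [-0.08  0.48  1.03  1.3   1.17 -0.35] [0.88 0.3  0.4 ]
bad 0 maxjump 0.06 step/row world [-0.013 -0.042 -0.005] first row tool [-0.0228  0.0007 -0.0544] yaw/row 0.0327
  end [-0.7   0.51  1.08  1.33  1.76 -0.07] [ 0.75 -0.12  0.35]
```

Request:
step_arm([
  {"x": -0.0426, "y": 0.016, "z": -0.0105, "yaw": 0},
  {"x": -0.0426, "y": 0.016, "z": -0.0105, "yaw": 0},
  {"x": -0.0426, "y": 0.016, "z": -0.0105, "yaw": 0},
  {"x": -0.0426, "y": 0.016, "z": -0.0105, "yaw": 0},
  {"x": -0.0188, "y": -0.0463, "z": 0.006, "yaw": 0},
  {"x": -0.0188, "y": -0.0463, "z": 0.006, "yaw": 0},
  {"x": -0.0188, "y": -0.0463, "z": 0.006, "yaw": 0},
  {"x": -0.0188, "y": -0.0463, "z": 0.006, "yaw": 0},
  {"x": -0.0188, "y": -0.0463, "z": 0.006, "yaw": 0},
  {"x": -0.0188, "y": -0.0463, "z": 0.006, "yaw": 0},
])

```text
t: 16.77
tcp_pos: [0.0727, 1.0331, 0.4338]
ee_rot: [-0.276, 0.727, 0.418, 0.469]
wrist_force: [0.6, 0.6, 0.7]
width: 1.0
gripper_force: 0.0
```

```bash
python3 st.py;  cat >> plan.py <<'E'
def info(A):
    M=A.as_matrix(); phi=np.arctan2(M[1,2],M[0,2]);al=np.arccos(-M[2,2])
    dy=np.degrees((A.inv()*dirR(phi,al,np.pi)).as_rotvec()[2]); print('alpha %.1f phi %.1f yaw to base180 %.2f'%(np.degrees(al),np.degrees(phi),dy)); return dy,phi,al
E
python3 - <<'E'
from plan import *
q,p,A=state(); dy=info(A)[0]
x=leg(q,p,A,[.45,.95,.42],0,10)
x=leg(*x,[.75,.72,.4],65,10)
x=leg(*x,[.88,.3,.4],65,11)
x=leg(*x,[.75,-.12,.35],dy-130,11)
E
```

```text
16.7667 [ 1.611  0.521  0.919 -0.988  0.621 -0.196] [0.0727 1.0331 0.4338] 
 [[-0.407 -0.794  0.452]
 [-0.01   0.498  0.867]
 [-0.914  0.348 -0.211]]
alpha 77.8 phi 62.5 yaw to base180 159.15
bad 0 maxjump 0.18 step/row world [ 0.0377 -0.0083 -0.0014] first row tool [-0.0187 -0.0461  0.0135] yaw/row 0.0000
  end [ 1.07  0.46  1.03  0.08  0.29 -1.29] [0.45 0.95 0.42]
bad 0 maxjump 0.18 step/row world [ 0.03  -0.023 -0.002] first row tool [-0.0135 -0.048  -0.008 ] yaw/row 0.0722
  end [ 0.53  0.5   1.01  1.11  0.61 -1.22] [0.75 0.72 0.4 ]
bad 0 maxjump 0.10 step/row world [ 0.0118 -0.0382  0.    ] first row tool [-0.0368 -0.0107 -0.037 ] yaw/row 0.0657
  end [-0.08  0.5   1.02  1.32  1.2  -0.36] [0.88 0.3  0.4 ]
bad 0 maxjump 0.06 step/row world [-0.0118 -0.0382 -0.0045] first row tool [-0.0195  0.0001 -0.05  ] yaw/row 0.0294
  end [-0.7   0.54  1.06  1.35  1.78 -0.08] [ 0.75 -0.12  0.35]
```

Request:
step_arm([
  {"x": -0.0187, "y": -0.0461, "z": 0.0135, "yaw": 0},
  {"x": -0.0187, "y": -0.0461, "z": 0.0135, "yaw": 0},
  {"x": -0.0187, "y": -0.0461, "z": 0.0135, "yaw": 0},
  {"x": -0.0187, "y": -0.0461, "z": 0.0135, "yaw": 0},
  {"x": -0.0187, "y": -0.0461, "z": 0.0135, "yaw": 0},
  {"x": -0.0187, "y": -0.0461, "z": 0.0135, "yaw": 0},
  {"x": -0.0187, "y": -0.0461, "z": 0.0135, "yaw": 0},
  {"x": -0.0187, "y": -0.0461, "z": 0.0135, "yaw": 0},
  {"x": -0.0187, "y": -0.0461, "z": 0.0135, "yaw": 0},
  {"x": -0.0187, "y": -0.0461, "z": 0.0135, "yaw": 0},
])

```text
t: 17.6
tcp_pos: [0.4502, 0.9503, 0.4205]
ee_rot: [-0.276, 0.727, 0.417, 0.47]
wrist_force: [0.0, 0.1, -0.8]
width: 1.0
gripper_force: 0.0
```

Request:
step_arm([
  {"x": -0.0135, "y": -0.048, "z": -0.008, "yaw": 0},
  {"x": -0.0135, "y": -0.048, "z": -0.008, "yaw": 0},
  {"x": -0.0135, "y": -0.048, "z": -0.008, "yaw": 0},
  {"x": -0.0135, "y": -0.048, "z": -0.008, "yaw": 0},
  {"x": -0.0135, "y": -0.048, "z": -0.008, "yaw": 0},
  {"x": -0.0135, "y": -0.048, "z": -0.008, "yaw": 0},
  {"x": -0.0135, "y": -0.048, "z": -0.008, "yaw": 0},
  {"x": -0.0135, "y": -0.048, "z": -0.008, "yaw": 0},
  {"x": -0.0135, "y": -0.048, "z": -0.008, "yaw": 0},
  {"x": -0.0135, "y": -0.048, "z": -0.008, "yaw": 0},
])

```text
t: 18.43
tcp_pos: [0.7485, 0.72, 0.4004]
ee_rot: [-0.277, 0.727, 0.417, 0.47]
wrist_force: [0.2, -0.1, 0.3]
width: 0.999
gripper_force: 0.0
```

```bash
python3 st.py;  
python3 - <<'E'
from plan import *
q,p,A=state(); dy=info(A)[0]; z=A.as_matrix()[:,2]
# retract along -z while yawing
for L in(.4,.5,.6): print(L); x=leg(q,p,A,p-L*z,dy,24)
g=np.array([.4732,.3216,.055]); T=g+.019*z; print('pre-grasp')
x=leg(*x,T-.13*z+[0,0,.12],0,20); x=leg(*x,T-.10*z,0,10); x=leg(*x,T,0,5)
E
```

```text
18.4333 [ 0.536  0.499  1.015  1.106  0.612 -2.359] [0.7485 0.72   0.4004] 
 [[-0.406 -0.794  0.452]
 [-0.011  0.499  0.866]
 [-0.914  0.347 -0.211]]
alpha 77.8 phi 62.4 yaw to base180 159.22
0.4
bad 0 maxjump 0.12 step/row world [-0.0075 -0.0144  0.0035] first row tool [ 0.      0.     -0.0222] yaw/row 0.0737
  end [ 0.03 -0.22  1.65  1.26  1.11  0.27] [0.567 0.373 0.485]
0.5
bad 0 maxjump 0.12 step/row world [-0.0094 -0.0181  0.0044] first row tool [ 0.     -0.     -0.0278] yaw/row 0.0737
  end [-0.2  -0.34  1.7   1.3   1.35  0.27] [0.522 0.287 0.506]
0.6
bad 0 maxjump 0.12 step/row world [-0.0113 -0.0217  0.0053] first row tool [-0.      0.     -0.0333] yaw/row 0.0737
  end [-0.48 -0.41  1.71  1.37  1.63  0.26] [0.477 0.2   0.527]
pre-grasp
bad 0 maxjump 0.05 step/row world [-0.0027  0.0013 -0.0164] first row tool [-0.0215 -0.004   0.0045] yaw/row 0.0000
  end [-0.5  -0.31  2.33  1.37  1.49 -0.44] [0.423 0.225 0.198]
bad 0 maxjump 0.05 step/row world [ 0.0014  0.0026 -0.0126] first row tool [-0.0156  0.      0.0074] yaw/row 0.0000
  end [-0.39  0.1   2.37  1.51  1.35 -0.88] [0.437 0.251 0.072]
bad 0 maxjump 0.07 step/row world [ 0.009   0.0173 -0.0042] first row tool [-0.      0.      0.0267] yaw/row 0.0000
  end [-0.07  0.24  2.27  1.78  1.16 -0.94] [0.482 0.338 0.051]
```

Request:
step_arm([
  {"x": 0, "y": 0, "z": -0.0267, "yaw": 0.059},
  {"x": 0, "y": 0, "z": -0.0267, "yaw": 0.059},
  {"x": 0, "y": 0, "z": -0.0267, "yaw": 0.059},
  {"x": 0, "y": 0, "z": -0.0267, "yaw": 0.059},
  {"x": 0, "y": 0, "z": -0.0267, "yaw": 0.059},
  {"x": 0, "y": 0, "z": -0.0267, "yaw": 0.059},
  {"x": 0, "y": 0, "z": -0.0267, "yaw": 0.059},
  {"x": 0, "y": 0, "z": -0.0267, "yaw": 0.059},
  {"x": 0, "y": 0, "z": -0.0267, "yaw": 0.059},
  {"x": 0, "y": 0, "z": -0.0267, "yaw": 0.059},
])

```text
t: 19.27
tcp_pos: [0.656, 0.547, 0.4429]
ee_rot: [0.079, 0.774, 0.583, 0.232]
wrist_force: [0.0, -0.2, 0.2]
width: 1.0
gripper_force: 0.0
```

Request:
step_arm([
  {"x": 0, "y": 0, "z": -0.0267, "yaw": 0.059},
  {"x": 0, "y": 0, "z": -0.0267, "yaw": 0.059},
  {"x": 0, "y": 0, "z": -0.0267, "yaw": 0.059},
  {"x": 0, "y": 0, "z": -0.0267, "yaw": 0.059},
  {"x": 0, "y": 0, "z": -0.0267, "yaw": 0.059},
  {"x": 0, "y": 0, "z": -0.0267, "yaw": 0.059},
  {"x": 0, "y": 0, "z": -0.0267, "yaw": 0.059},
  {"x": 0, "y": 0, "z": -0.0267, "yaw": 0.059},
  {"x": 0, "y": 0, "z": -0.0267, "yaw": 0.059},
  {"x": 0, "y": 0, "z": -0.0267, "yaw": 0.059},
])

```text
t: 20.1
tcp_pos: [0.5653, 0.3736, 0.4852]
ee_rot: [0.417, 0.657, 0.626, -0.053]
wrist_force: [-0.0, -0.5, 0.3]
width: 0.998
gripper_force: 0.0
```

Request:
step_arm([
  {"x": 0, "y": 0, "z": -0.0267, "yaw": 0.059},
  {"x": 0, "y": 0, "z": -0.0267, "yaw": 0.059},
  {"x": 0, "y": 0, "z": -0.0267, "yaw": 0.059},
  {"x": 0, "y": 0, "z": -0.0267, "yaw": 0.059},
  {"x": 0, "y": 0, "z": -0.0267, "yaw": 0.059},
  {"x": 0, "y": 0, "z": -0.0267, "yaw": 0.059},
  {"x": 0, "y": 0, "z": -0.0267, "yaw": 0.059},
  {"x": 0, "y": 0, "z": -0.0267, "yaw": 0.059},
  {"x": 0, "y": 0, "z": -0.0267, "yaw": 0.059},
  {"x": 0, "y": 0, "z": -0.0267, "yaw": 0.059},
])

```text
t: 20.93
tcp_pos: [0.4747, 0.2004, 0.5274]
ee_rot: [0.667, 0.402, 0.536, -0.326]
wrist_force: [0.1, 0.0, -0.1]
width: 0.999
gripper_force: 0.0
```

```bash
python3 st.py;  
python3 - <<'E'
from plan import *
q,p,A=state(); dy=info(A)[0]; z=A.as_matrix()[:,2]
g=np.array([.4732,.3216,.055]); T=g+.019*z
x=leg(q,p,A,T-.12*z+[0,0,.12],dy,10); x=leg(*x,T-.10*z,0,5); x=leg(*x,T,0,5)
E
```

```text
20.9333 [-0.487 -0.415  1.711  1.366  1.633  0.272] [0.4747 0.2004 0.5274] 
 [[ 0.103  0.886  0.453]
 [ 0.186 -0.464  0.866]
 [ 0.977 -0.005 -0.213]]
alpha 77.7 phi 62.4 yaw to base180 -0.28
bad 0 maxjump 0.10 step/row world [-0.0047  0.0034 -0.0331] first row tool [-0.0429 -0.0075  0.0104] yaw/row -0.0003
  end [-0.46 -0.3   2.33  1.39  1.46 -0.44] [0.427 0.234 0.196]
bad 0 maxjump 0.09 step/row world [ 0.0018  0.0035 -0.0249] first row tool [-0.0313 -0.      0.0121] yaw/row 0.0000
  end [-0.39  0.09  2.37  1.51  1.35 -0.88] [0.437 0.251 0.072]
bad 0 maxjump 0.07 step/row world [ 0.0091  0.0173 -0.0043] first row tool [ 0.     -0.      0.0267] yaw/row 0.0000
  end [-0.07  0.24  2.27  1.78  1.16 -0.94] [0.482 0.338 0.051]
```

Request:
step_arm([
  {"x": -0.0429, "y": -0.0075, "z": 0.0104, "yaw": -0.0003},
  {"x": -0.0429, "y": -0.0075, "z": 0.0104, "yaw": -0.0003},
  {"x": -0.0429, "y": -0.0075, "z": 0.0104, "yaw": -0.0003},
  {"x": -0.0429, "y": -0.0075, "z": 0.0104, "yaw": -0.0003},
  {"x": -0.0429, "y": -0.0075, "z": 0.0104, "yaw": -0.0003},
  {"x": -0.0429, "y": -0.0075, "z": 0.0104, "yaw": -0.0003},
  {"x": -0.0429, "y": -0.0075, "z": 0.0104, "yaw": -0.0003},
  {"x": -0.0429, "y": -0.0075, "z": 0.0104, "yaw": -0.0003},
  {"x": -0.0429, "y": -0.0075, "z": 0.0104, "yaw": -0.0003},
  {"x": -0.0429, "y": -0.0075, "z": 0.0104, "yaw": -0.0003},
])

```text
t: 21.77
tcp_pos: [0.4292, 0.2343, 0.1948]
ee_rot: [0.665, 0.405, 0.538, -0.323]
wrist_force: [1.0, -0.5, -0.6]
width: 0.997
gripper_force: 0.0
```

Request:
step_arm([
  {"x": -0.0156, "y": 0, "z": 0.006, "yaw": 0},
  {"x": -0.0156, "y": 0, "z": 0.006, "yaw": 0},
  {"x": -0.0156, "y": 0, "z": 0.006, "yaw": 0},
  {"x": -0.0156, "y": 0, "z": 0.006, "yaw": 0},
  {"x": -0.0156, "y": 0, "z": 0.006, "yaw": 0},
  {"x": -0.0156, "y": 0, "z": 0.006, "yaw": 0},
  {"x": -0.0156, "y": 0, "z": 0.006, "yaw": 0},
  {"x": -0.0156, "y": 0, "z": 0.006, "yaw": 0},
  {"x": -0.0156, "y": 0, "z": 0.006, "yaw": 0},
  {"x": -0.0156, "y": 0, "z": 0.006, "yaw": 0},
])

```text
t: 22.6
tcp_pos: [0.4392, 0.2508, 0.0717]
ee_rot: [0.665, 0.405, 0.537, -0.324]
wrist_force: [0.3, -0.2, -1.1]
width: 0.998
gripper_force: 0.0
```

```bash
python3 st.py;  
python3 - <<'E'
from plan import *
from rig import robot
import cv2
q,p,A=state(); dy=info(A)[0]; z=A.as_matrix()[:,2]
g=np.array([.4732,.3216,.055]); T=g+.019*z
x=leg(q,p,A,T,0,9)
p,d=robot.camera("top"); a=p[:,:,::-1]
p,d=robot.camera("side"); cv2.imwrite("pics/pre.png",cv2.hconcat([cv2.resize(a[130:330,50:300],(400,320)),cv2.resize(p[100:300,50:300,::-1],(400,320))]))
E
```

```text
22.6 [-0.386  0.102  2.363  1.509  1.345 -0.883] [0.4392 0.2508 0.0717] 
 [[ 0.094  0.887  0.452]
 [ 0.191 -0.462  0.866]
 [ 0.977  0.005 -0.213]]
alpha 77.7 phi 62.4 yaw to base180 0.29
bad 0 maxjump 0.04 step/row world [ 0.0047  0.0097 -0.0023] first row tool [ 0.0001 -0.0004  0.0147] yaw/row 0.0000
  end [-0.07  0.24  2.27  1.78  1.16 -0.95] [0.482 0.338 0.051]
```

View pics/pre.png

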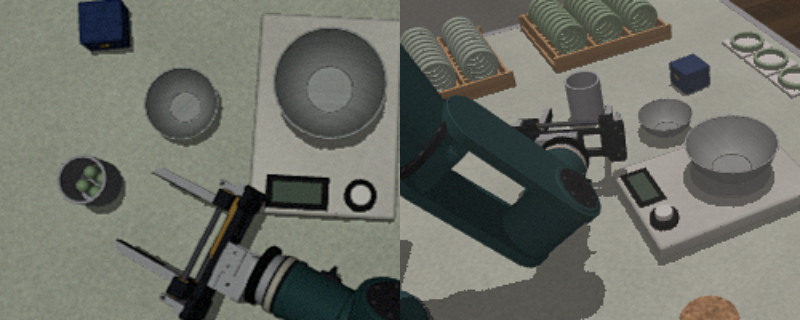

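The fingers (pixels (115,240) to (205,200) in the left crop) face the cup squarely, and the body clears the scale and the small bowl. Next I advance and grip.

Request:
step_arm([
  {"x": 0.0001, "y": -0.0004, "z": 0.0147, "yaw": 0.003},
  {"x": 0.0001, "y": -0.0004, "z": 0.0147, "yaw": 0},
  {"x": 0.0001, "y": -0.0004, "z": 0.0147, "yaw": 0},
  {"x": 0.0001, "y": -0.0004, "z": 0.0147, "yaw": 0},
  {"x": 0.0001, "y": -0.0004, "z": 0.0147, "yaw": 0},
  {"x": 0.0001, "y": -0.0004, "z": 0.0147, "yaw": 0},
  {"x": 0.0001, "y": -0.0004, "z": 0.0147, "yaw": 0},
  {"x": 0.0001, "y": -0.0004, "z": 0.0147, "yaw": 0},
  {"x": 0.0001, "y": -0.0004, "z": 0.0147, "yaw": 0},
  {"x": 0, "y": 0, "z": 0, "yaw": 0},
])

```text
t: 23.53
tcp_pos: [0.4821, 0.3392, 0.053]
ee_rot: [0.665, 0.404, 0.537, -0.326]
wrist_force: [0.2, 0.6, 0.6]
width: 1.003
gripper_force: 0.0
```

Request:
step_arm([
  {"x": 0, "y": 0, "z": 0, "yaw": 0},
  {"x": 0, "y": 0, "z": 0, "yaw": 0},
  {"x": 0, "y": 0, "z": 0, "yaw": 0},
  {"x": 0, "y": 0, "z": 0, "yaw": 0},
  {"x": 0, "y": 0, "z": 0, "yaw": 0},
  {"x": 0, "y": 0, "z": 0, "yaw": 0},
  {"x": 0, "y": 0, "z": 0, "yaw": 0},
  {"x": 0, "y": 0, "z": 0, "yaw": 0},
  {"x": 0, "y": 0, "z": 0, "yaw": 0},
  {"x": 0, "y": 0, "z": 0, "yaw": 0},
], grip=-1, newtons=30)

```text
t: 24.37
tcp_pos: [0.4819, 0.3377, 0.0519]
ee_rot: [0.666, 0.402, 0.537, -0.326]
wrist_force: [0.1, -1.7, 1.3]
width: 0.683
gripper_force: 30.0
```

```bash
python3 st.py;  
python3 - <<'E'
from plan import *
q,p,A=state(); dy,phi,al=info(A); z=A.as_matrix()[:,2]; y=A.as_matrix()[:,1]
x=leg(q,p,A,p+[0,0,.18],0,10)
# pour: after roll psi about tool z, where goes the mouth?
c=p-.019*z; up=np.array([0,0,1.])
for sg in(1,-1):
  for ps in(0,60,90,120,140):
    Q=A*R.from_rotvec([0,0,sg*np.deg2rad(ps)])*A.inv(); ax=Q.apply(up); m=.030*ax   # mouth from grasp
    print(sg,ps,'tilt %.0f'%np.degrees(np.arccos(ax[2])),'mouth off',m.round(3))
for n,tgt in(('pour',[.594,0,.20]),):
  for sg in(1,-1):
    Q=A*R.from_rotvec([0,0,sg*np.deg2rad(110)])*A.inv(); m=.03*Q.apply(up); m[2]=0
    T=np.array(tgt)-m+.019*z; xx=leg(*x,T+[0,0,.03],0,15); xx=leg(*xx,T,0,3); leg(*xx,T,sg*142,20)
E
```

```text
24.3667 [-0.07   0.239  2.272  1.782  1.157 -0.937] [0.4819 0.3377 0.0519] 
 [[ 0.1    0.886  0.453]
 [ 0.186 -0.464  0.866]
 [ 0.977 -0.002 -0.211]]
alpha 77.8 phi 62.4 yaw to base180 -0.11
bad 0 maxjump 0.06 step/row world [0.    0.    0.018] first row tool [ 0.0235 -0.     -0.0051] yaw/row 0.0000
  end [-0.07 -0.23  2.2   1.52  1.11 -0.33] [0.482 0.338 0.232]
1 0 tilt 0 mouth off [0.   0.   0.03]
1 60 tilt 59 mouth off [ 0.021 -0.015  0.016]
1 90 tilt 87 mouth off [ 0.023 -0.019  0.001]
1 120 tilt 116 mouth off [ 0.018 -0.02  -0.013]
1 140 tilt 133 mouth off [ 0.012 -0.018 -0.021]
-1 0 tilt 0 mouth off [0.   0.   0.03]
-1 60 tilt 59 mouth off [-0.024  0.009  0.016]
-1 90 tilt 87 mouth off [-0.029  0.008  0.001]
-1 120 tilt 116 mouth off [-0.027  0.004 -0.013]
-1 140 tilt 133 mouth off [-0.022 -0.001 -0.021]
bad 0 maxjump 0.06 step/row world [ 0.0067 -0.0201 -0.0004] first row tool [-0.0046  0.0203 -0.019 ] yaw/row 0.0000
  end [-0.68  0.18  1.81  1.3   1.66 -0.45] [0.582 0.037 0.226]
bad 0 maxjump 0.02 step/row world [ 0.    0.   -0.01] first row tool [-0.013   0.      0.0028] yaw/row 0.0000
  end [-0.68  0.23  1.83  1.29  1.64 -0.51] [0.582 0.037 0.196]
bad 0 maxjump 0.12 step/row world [0. 0. 0.] first row tool [0. 0. 0.] yaw/row 0.0789
  end [-0.68  0.23  1.83  1.29  1.64  1.97] [0.582 0.037 0.196]
bad 0 maxjump 0.06 step/row world [ 0.0099 -0.0218 -0.0004] first row tool [-0.0046  0.0252 -0.019 ] yaw/row 0.0000
  end [-0.66  0.29  1.67  1.31  1.65 -0.42] [0.631 0.011 0.226]
bad 0 maxjump 0.02 step/row world [ 0.    0.   -0.01] first row tool [-0.013   0.      0.0028] yaw/row 0.0000
  end [-0.66  0.33  1.69  1.3   1.63 -0.47] [0.631 0.011 0.196]
bad 4 maxjump 0.12 step/row world [0. 0. 0.] first row tool [0. 0. 0.] yaw/row -0.0789
  end [-0.66  0.33  1.69  1.3   1.63 -2.46] [0.631 0.011 0.196]
```

Request:
step_arm([
  {"x": 0.0235, "y": 0, "z": -0.0051, "yaw": 0},
  {"x": 0.0235, "y": 0, "z": -0.0051, "yaw": 0},
  {"x": 0.0235, "y": 0, "z": -0.0051, "yaw": 0},
  {"x": 0.0235, "y": 0, "z": -0.0051, "yaw": 0},
  {"x": 0.0235, "y": 0, "z": -0.0051, "yaw": 0},
  {"x": 0.0235, "y": 0, "z": -0.0051, "yaw": 0},
  {"x": 0.0235, "y": 0, "z": -0.0051, "yaw": 0},
  {"x": 0.0235, "y": 0, "z": -0.0051, "yaw": 0},
  {"x": 0.0235, "y": 0, "z": -0.0051, "yaw": 0},
  {"x": 0.0235, "y": 0, "z": -0.0051, "yaw": 0},
])

```text
t: 25.2
tcp_pos: [0.4807, 0.3378, 0.2307]
ee_rot: [0.667, 0.403, 0.535, -0.326]
wrist_force: [0.4, 0.2, -1.7]
width: 0.686
gripper_force: 30.0
```

Request:
step_arm([
  {"x": -0.0046, "y": 0.0203, "z": -0.019, "yaw": 0},
  {"x": -0.0046, "y": 0.0203, "z": -0.019, "yaw": 0},
  {"x": -0.0046, "y": 0.0203, "z": -0.019, "yaw": 0},
  {"x": -0.0046, "y": 0.0203, "z": -0.019, "yaw": 0},
  {"x": -0.0046, "y": 0.0203, "z": -0.019, "yaw": 0},
  {"x": -0.0046, "y": 0.0203, "z": -0.019, "yaw": 0},
  {"x": -0.0046, "y": 0.0203, "z": -0.019, "yaw": 0},
  {"x": -0.0046, "y": 0.0203, "z": -0.019, "yaw": 0},
  {"x": -0.0046, "y": 0.0203, "z": -0.019, "yaw": 0},
  {"x": -0.0046, "y": 0.0203, "z": -0.019, "yaw": 0},
])

```text
t: 26.03
tcp_pos: [0.5481, 0.1365, 0.2261]
ee_rot: [0.667, 0.402, 0.535, -0.326]
wrist_force: [0.3, -1.2, -2.2]
width: 0.682
gripper_force: 30.0
```

Request:
step_arm([
  {"x": -0.0046, "y": 0.0203, "z": -0.019, "yaw": 0},
  {"x": -0.0046, "y": 0.0203, "z": -0.019, "yaw": 0},
  {"x": -0.0046, "y": 0.0203, "z": -0.019, "yaw": 0},
  {"x": -0.0046, "y": 0.0203, "z": -0.019, "yaw": 0},
  {"x": -0.0046, "y": 0.0203, "z": -0.019, "yaw": 0},
  {"x": -0.0104, "y": 0, "z": 0.0023, "yaw": 0},
  {"x": -0.0104, "y": 0, "z": 0.0023, "yaw": 0},
  {"x": -0.0104, "y": 0, "z": 0.0023, "yaw": 0},
  {"x": -0.0104, "y": 0, "z": 0.0023, "yaw": 0},
  {"x": -0.0104, "y": 0, "z": 0.0023, "yaw": 0},
])

```text
t: 26.87
tcp_pos: [0.5814, 0.0385, 0.1847]
ee_rot: [0.666, 0.402, 0.536, -0.327]
wrist_force: [-0.9, 0.9, -2.5]
width: 0.68
gripper_force: 30.0
```

```bash
python3 st.py;  
python3 - <<'E'
from plan import *
from rig import robot
import cv2
q,p,A=state(); info(A)
leg(q,p,A,p,142,20)
p,d=robot.camera("top"); a=p[:,:,::-1]
p,d=robot.camera("side"); cv2.imwrite("pics/pour0.png",cv2.hconcat([cv2.resize(a[130:330,150:400],(400,320)),cv2.resize(p[100:300,100:350,::-1],(400,320))]))
E
```

```text
26.8667 [-0.674  0.241  1.834  1.29   1.633 -0.53 ] [0.5814 0.0385 0.1847] 
 [[ 0.102  0.887  0.451]
 [ 0.186 -0.463  0.867]
 [ 0.977 -0.004 -0.212]]
alpha 77.8 phi 62.5 yaw to base180 -0.24
bad 0 maxjump 0.12 step/row world [0. 0. 0.] first row tool [0. 0. 0.] yaw/row 0.0789
  end [-0.67  0.24  1.83  1.29  1.63  1.95] [0.581 0.038 0.185]
```

View pics/pour0.png

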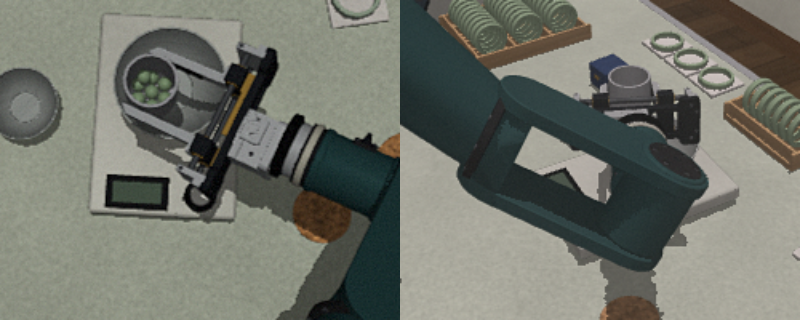

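Request:
step_arm([
  {"x": 0, "y": 0, "z": 0, "yaw": 0.0667},
  {"x": 0, "y": 0, "z": 0, "yaw": 0.0667},
  {"x": 0, "y": 0, "z": 0, "yaw": 0.0667},
  {"x": 0, "y": 0, "z": 0, "yaw": 0.0667},
  {"x": 0, "y": 0, "z": 0, "yaw": 0.0667},
  {"x": 0, "y": 0, "z": 0, "yaw": 0.0667},
  {"x": 0, "y": 0, "z": 0, "yaw": 0.0667},
  {"x": 0, "y": 0, "z": 0, "yaw": 0.0667},
  {"x": 0, "y": 0, "z": 0, "yaw": 0.0667},
  {"x": 0, "y": 0, "z": 0, "yaw": 0.0667},
])

```text
t: 27.8
tcp_pos: [0.5821, 0.0376, 0.1866]
ee_rot: [0.778, 0.014, 0.3, -0.551]
wrist_force: [0.5, 0.5, -2.6]
width: 0.682
gripper_force: 30.0
```

Request:
step_arm([
  {"x": 0, "y": 0, "z": 0, "yaw": 0.04},
  {"x": 0, "y": 0, "z": 0, "yaw": 0.04},
  {"x": 0, "y": 0, "z": 0, "yaw": 0.04},
  {"x": 0, "y": 0, "z": 0, "yaw": 0.04},
  {"x": 0, "y": 0, "z": 0, "yaw": 0.04},
  {"x": 0, "y": 0, "z": 0, "yaw": 0.04},
  {"x": 0, "y": 0, "z": 0, "yaw": 0.04},
  {"x": 0, "y": 0, "z": 0, "yaw": 0.04},
  {"x": 0, "y": 0, "z": 0, "yaw": 0.04},
  {"x": 0, "y": 0, "z": 0, "yaw": 0.04},
])

```text
t: 28.63
tcp_pos: [0.5822, 0.0376, 0.1866]
ee_rot: [0.745, -0.227, 0.116, -0.617]
wrist_force: [0.2, -0.4, -2.5]
width: 0.681
gripper_force: 30.0
```

Request:
step_arm([
  {"x": 0, "y": 0, "z": 0, "yaw": 0.05},
  {"x": 0, "y": 0, "z": 0, "yaw": 0.05},
  {"x": 0, "y": 0, "z": 0, "yaw": 0.05},
  {"x": 0, "y": 0, "z": 0, "yaw": 0.05},
  {"x": 0, "y": 0, "z": 0, "yaw": 0.05},
  {"x": 0, "y": 0, "z": 0, "yaw": 0.05},
  {"x": 0, "y": 0, "z": 0, "yaw": 0.05},
  {"x": 0, "y": 0, "z": 0, "yaw": 0.05},
  {"x": 0, "y": 0, "z": 0, "yaw": 0.05},
  {"x": 0, "y": 0, "z": 0, "yaw": 0.05},
])

```text
t: 29.47
tcp_pos: [0.5822, 0.0376, 0.187]
ee_rot: [-0.601, 0.494, 0.129, 0.615]
wrist_force: [0.2, -0.1, -1.3]
width: 0.682
gripper_force: 30.0
```

Request:
step_arm([
  {"x": 0, "y": 0, "z": 0, "yaw": 0.05},
  {"x": 0, "y": 0, "z": 0, "yaw": 0.05},
  {"x": 0, "y": 0, "z": 0, "yaw": 0.05},
  {"x": 0, "y": 0, "z": 0, "yaw": 0},
  {"x": 0, "y": 0, "z": 0, "yaw": 0},
  {"x": 0, "y": 0, "z": 0, "yaw": 0},
  {"x": 0, "y": 0, "z": 0, "yaw": 0},
  {"x": 0, "y": 0, "z": 0, "yaw": 0},
  {"x": 0, "y": 0, "z": 0, "yaw": 0},
  {"x": 0, "y": 0, "z": 0, "yaw": 0},
])

```text
t: 30.3
tcp_pos: [0.5822, 0.0372, 0.1862]
ee_rot: [-0.539, 0.561, 0.199, 0.595]
wrist_force: [0.4, -0.1, -1.6]
width: 0.683
gripper_force: 30.0
```

```bash
python3 st.py;  
python3 - <<'E'
from plan import *
from rig import robot
import cv2
p,d=robot.camera("top"); a=p[:,:,::-1]
p,d=robot.camera("side"); cv2.imwrite("pics/pour1.png",cv2.hconcat([cv2.resize(a[130:330,150:400],(400,320)),cv2.resize(p[100:300,100:350,::-1],(400,320))]))
E
```

```text
30.3 [-0.675  0.241  1.831  1.291  1.634  2.169] [0.5822 0.0372 0.1862] 
 [[ 0.291 -0.843  0.453]
 [-0.368  0.338  0.866]
 [-0.883 -0.419 -0.212]]
```

View pics/pour1.png

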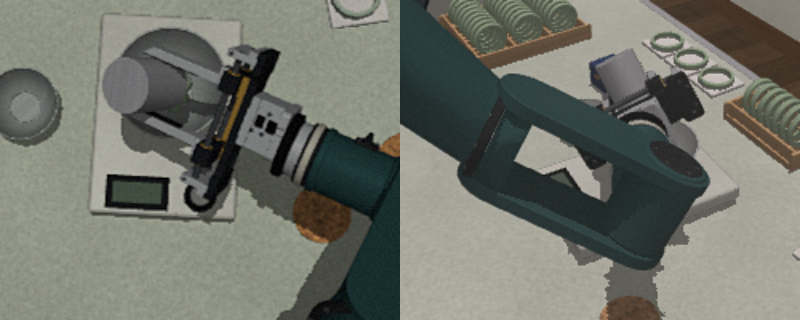

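Wrist load fell from about 2.5 N to 1.6 N, which matches eight beads leaving the cup. The cup is inverted over the bowl at (145,85). Next I roll it back while retreating.

```bash
python3 - <<'E'
from plan import *
q,p,A=state(); z=A.as_matrix()[:,2]
x=leg(q,p,A,p-.12*z,-154.5,30)
T=np.array([.477,-.340,.055+.004])+.019*z
x=leg(*x,T+[0,0,.10],0,10); x=leg(*x,T+[0,0,.01],0,10)
E
```

```text
bad 0 maxjump 0.09 step/row world [-0.0018 -0.0035  0.0008] first row tool [-0.      0.     -0.0053] yaw/row -0.0572
  end [-0.9   0.25  1.76  1.19  1.84 -0.53] [ 0.528 -0.067  0.212]
bad 0 maxjump 0.06 step/row world [-0.0042 -0.0257 -0.0057] first row tool [-0.0143  0.0109 -0.0306] yaw/row 0.0000
  end [-1.17  0.66  1.28  1.06  2.09 -0.59] [ 0.486 -0.324  0.155]
bad 0 maxjump 0.01 step/row world [ 0.     0.    -0.009] first row tool [-0.0117  0.      0.0025] yaw/row 0.0000
  end [-1.17  0.78  1.29  1.    2.03 -0.72] [ 0.486 -0.324  0.065]
```

Request:
step_arm([
  {"x": 0, "y": 0, "z": -0.0053, "yaw": -0.0572},
  {"x": 0, "y": 0, "z": -0.0053, "yaw": -0.0572},
  {"x": 0, "y": 0, "z": -0.0053, "yaw": -0.0572},
  {"x": 0, "y": 0, "z": -0.0053, "yaw": -0.0572},
  {"x": 0, "y": 0, "z": -0.0053, "yaw": -0.0572},
  {"x": 0, "y": 0, "z": -0.0053, "yaw": -0.0572},
  {"x": 0, "y": 0, "z": -0.0053, "yaw": -0.0572},
  {"x": 0, "y": 0, "z": -0.0053, "yaw": -0.0572},
  {"x": 0, "y": 0, "z": -0.0053, "yaw": -0.0572},
  {"x": 0, "y": 0, "z": -0.0053, "yaw": -0.0572},
])

```text
t: 31.23
tcp_pos: [0.5641, 0.0025, 0.1947]
ee_rot: [0.73, -0.27, 0.08, -0.623]
wrist_force: [-0.3, 0.1, -1.4]
width: 0.681
gripper_force: 30.0
```

Request:
step_arm([
  {"x": 0, "y": 0, "z": -0.0053, "yaw": -0.0572},
  {"x": 0, "y": 0, "z": -0.0053, "yaw": -0.0572},
  {"x": 0, "y": 0, "z": -0.0053, "yaw": -0.0572},
  {"x": 0, "y": 0, "z": -0.0053, "yaw": -0.0572},
  {"x": 0, "y": 0, "z": -0.0053, "yaw": -0.0572},
  {"x": 0, "y": 0, "z": -0.0053, "yaw": -0.0572},
  {"x": 0, "y": 0, "z": -0.0053, "yaw": -0.0572},
  {"x": 0, "y": 0, "z": -0.0053, "yaw": -0.0572},
  {"x": 0, "y": 0, "z": -0.0053, "yaw": -0.0572},
  {"x": 0, "y": 0, "z": -0.0053, "yaw": -0.0572},
])

```text
t: 32.07
tcp_pos: [0.5461, -0.0319, 0.2031]
ee_rot: [0.775, 0.074, 0.343, -0.526]
wrist_force: [0.6, 0.1, -2.0]
width: 0.683
gripper_force: 30.0
```

Request:
step_arm([
  {"x": 0, "y": 0, "z": -0.0053, "yaw": -0.0572},
  {"x": 0, "y": 0, "z": -0.0053, "yaw": -0.0572},
  {"x": 0, "y": 0, "z": -0.0053, "yaw": -0.0572},
  {"x": 0, "y": 0, "z": -0.0053, "yaw": -0.0572},
  {"x": 0, "y": 0, "z": -0.0053, "yaw": -0.0572},
  {"x": 0, "y": 0, "z": -0.0053, "yaw": -0.0572},
  {"x": 0, "y": 0, "z": -0.0053, "yaw": -0.0572},
  {"x": 0, "y": 0, "z": -0.0053, "yaw": -0.0572},
  {"x": 0, "y": 0, "z": -0.0053, "yaw": -0.0572},
  {"x": 0, "y": 0, "z": -0.0053, "yaw": -0.0572},
])

```text
t: 32.9
tcp_pos: [0.5281, -0.0663, 0.2115]
ee_rot: [0.666, 0.403, 0.537, -0.325]
wrist_force: [0.3, -0.1, -1.2]
width: 0.685
gripper_force: 30.0
```

```bash
python3 st.py;  
python3 - <<'E'
from plan import *
from rig import robot
import cv2
q,p,A=state(); dy,phi,al=info(A); z=A.as_matrix()[:,2]
T=np.array([.477,-.340,.055+.004])+.019*z
x=leg(q,p,A,T+[0,0,.10],dy,10); x=leg(*x,T+[0,0,.006],0,10)
p,d=robot.camera("top"); a=p[:,:,::-1]
cv2.imwrite("pics/after.png",cv2.resize(a[110:300,150:440],(800,524)))
E
```

```text
32.9 [-0.895  0.246  1.761  1.191  1.84  -0.534] [ 0.5281 -0.0663  0.2115] 
 [[ 0.097  0.886  0.453]
 [ 0.188 -0.463  0.866]
 [ 0.977  0.001 -0.212]]
alpha 77.8 phi 62.4 yaw to base180 0.05
bad 0 maxjump 0.06 step/row world [-0.0043 -0.0257 -0.0057] first row tool [-0.0144  0.0109 -0.0307] yaw/row 0.0001
  end [-1.17  0.66  1.28  1.06  2.09 -0.59] [ 0.486 -0.324  0.155]
bad 0 maxjump 0.01 step/row world [ 0.      0.     -0.0094] first row tool [-0.0122 -0.      0.0027] yaw/row 0.0000
  end [-1.17  0.79  1.29  1.    2.02 -0.73] [ 0.486 -0.324  0.061]
```

View pics/after.png

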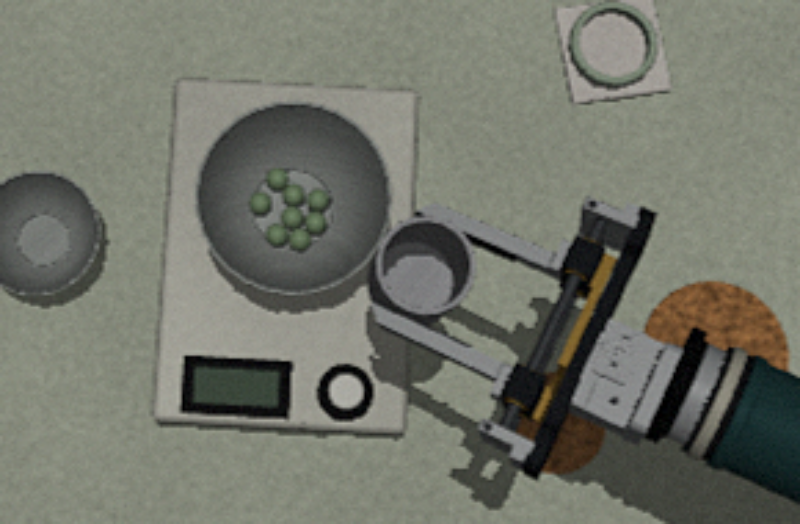

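All eight beads lie in the bowl, around (290,210), and the cup in the gripper at (425,265) is empty. Next I place it on the pad.

Request:
step_arm([
  {"x": -0.0144, "y": 0.0109, "z": -0.0307, "yaw": 0},
  {"x": -0.0144, "y": 0.0109, "z": -0.0307, "yaw": 0},
  {"x": -0.0144, "y": 0.0109, "z": -0.0307, "yaw": 0},
  {"x": -0.0144, "y": 0.0109, "z": -0.0307, "yaw": 0},
  {"x": -0.0144, "y": 0.0109, "z": -0.0307, "yaw": 0},
  {"x": -0.0144, "y": 0.0109, "z": -0.0307, "yaw": 0},
  {"x": -0.0144, "y": 0.0109, "z": -0.0307, "yaw": 0},
  {"x": -0.0144, "y": 0.0109, "z": -0.0307, "yaw": 0},
  {"x": -0.0144, "y": 0.0109, "z": -0.0307, "yaw": 0},
  {"x": -0.0144, "y": 0.0109, "z": -0.0307, "yaw": 0},
])

```text
t: 33.78
tcp_pos: [0.4852, -0.3247, 0.1539]
ee_rot: [0.667, 0.401, 0.536, -0.327]
wrist_force: [0.6, 0.1, -0.5]
width: 0.678
gripper_force: 30.0
```

Request:
step_arm([
  {"x": -0.0122, "y": 0, "z": 0.0027, "yaw": 0},
  {"x": -0.0122, "y": 0, "z": 0.0027, "yaw": 0},
  {"x": -0.0122, "y": 0, "z": 0.0027, "yaw": 0},
  {"x": -0.0122, "y": 0, "z": 0.0027, "yaw": 0},
  {"x": -0.0122, "y": 0, "z": 0.0027, "yaw": 0},
  {"x": -0.0122, "y": 0, "z": 0.0027, "yaw": 0},
  {"x": -0.0122, "y": 0, "z": 0.0027, "yaw": 0},
  {"x": -0.0122, "y": 0, "z": 0.0027, "yaw": 0},
  {"x": -0.0122, "y": 0, "z": 0.0027, "yaw": 0},
  {"x": -0.0122, "y": 0, "z": 0.0027, "yaw": 0},
])

```text
t: 34.62
tcp_pos: [0.4853, -0.3229, 0.0598]
ee_rot: [0.667, 0.402, 0.536, -0.326]
wrist_force: [0.7, -0.3, -0.4]
width: 0.682
gripper_force: 30.0
```

```bash
python3 st.py;  
python3 - <<'E'
from plan import *
from rig import robot
import cv2
q,p,A=state(); info(A); print('grasp pt',p-.019*A.as_matrix()[:,2])
a,d=robot.camera("top"); b,d=robot.camera("side")
cv2.imwrite("pics/place.png",cv2.hconcat([cv2.resize(a[180:300,350:500,::-1],(400,320)),cv2.resize(b[220:370,200:388,::-1],(400,320))]))
E
```

```text
34.6167 [-1.171  0.791  1.296  0.994  2.022 -0.725] [ 0.4853 -0.3229  0.0598] 
 [[ 0.101  0.886  0.453]
 [ 0.186 -0.464  0.866]
 [ 0.977 -0.004 -0.212]]
alpha 77.8 phi 62.4 yaw to base180 -0.21
grasp pt [ 0.47671384 -0.33936807  0.06380723]
```

View pics/place.png

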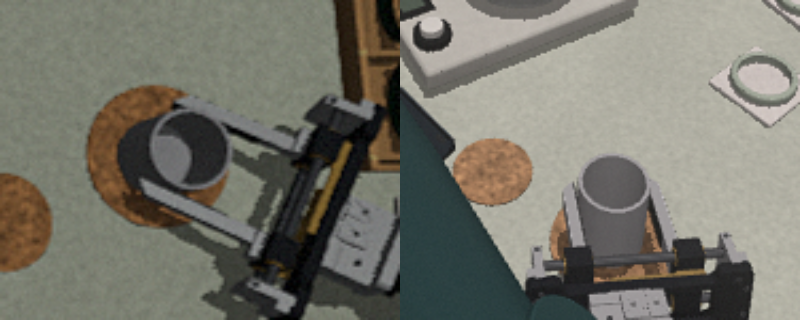

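```bash
python3 - <<'E'
from h import *
p,W=cloud("top"); w=W[120:260,465:512].reshape(-1,3); w=w[w[:,2]>.02]
print(w[:,1].max(),w[:,0].min(),w[:,2].max()); n=w[w[:,1]>-.50]; print(n.round(3)[:40:3])
E
```

```text
-0.5010814530660052 0.4611954727224548 0.08835609638686312
[]
```

Request:
step_arm([
  {"x": -0.0016, "y": 0, "z": 0.0003, "yaw": 0},
  {"x": -0.0016, "y": 0, "z": 0.0003, "yaw": 0},
  {"x": -0.0016, "y": 0, "z": 0.0003, "yaw": 0},
  {"x": -0.0004, "y": 0, "z": 0.0001, "yaw": 0},
  {"x": 0, "y": 0, "z": 0, "yaw": 0},
  {"x": 0, "y": 0, "z": 0, "yaw": 0},
  {"x": 0, "y": 0, "z": 0, "yaw": 0},
  {"x": 0, "y": 0, "z": 0, "yaw": 0},
  {"x": 0, "y": 0, "z": 0, "yaw": 0},
  {"x": 0, "y": 0, "z": 0, "yaw": 0},
])

```text
t: 35.55
tcp_pos: [0.4852, -0.3231, 0.0568]
ee_rot: [0.667, 0.402, 0.536, -0.326]
wrist_force: [-0.3, 0.3, -2.3]
width: 0.684
gripper_force: 30.0
```

Still no contact, so I lower about 1.5 mm more.

Request:
step_arm([
  {"x": -0.0008, "y": 0, "z": 0.0002, "yaw": 0},
  {"x": -0.0008, "y": 0, "z": 0.0002, "yaw": 0},
  {"x": -0.0004, "y": 0, "z": 0.0001, "yaw": 0},
  {"x": 0, "y": 0, "z": 0, "yaw": 0},
  {"x": 0, "y": 0, "z": 0, "yaw": 0},
  {"x": 0, "y": 0, "z": 0, "yaw": 0},
  {"x": 0, "y": 0, "z": 0, "yaw": 0},
  {"x": 0, "y": 0, "z": 0, "yaw": 0},
  {"x": 0, "y": 0, "z": 0, "yaw": 0},
  {"x": 0, "y": 0, "z": 0, "yaw": 0},
])

```text
t: 36.38
tcp_pos: [0.4852, -0.3231, 0.0559]
ee_rot: [0.666, 0.402, 0.537, -0.326]
wrist_force: [-1.2, 0.3, 5.5]
width: 0.68
gripper_force: 30.0
```

Request:
step_arm([
  {"x": 0.0004, "y": 0, "z": -0.0001, "yaw": 0},
  {"x": 0, "y": 0, "z": 0, "yaw": 0},
  {"x": 0, "y": 0, "z": 0, "yaw": 0},
  {"x": 0, "y": 0, "z": 0, "yaw": 0},
  {"x": 0, "y": 0, "z": 0, "yaw": 0},
  {"x": 0, "y": 0, "z": 0, "yaw": 0},
  {"x": 0, "y": 0, "z": 0, "yaw": 0},
  {"x": 0, "y": 0, "z": 0, "yaw": 0},
  {"x": 0, "y": 0, "z": 0, "yaw": 0},
  {"x": 0, "y": 0, "z": 0, "yaw": 0},
], grip=1)

```text
t: 37.22
tcp_pos: [0.4852, -0.3231, 0.0554]
ee_rot: [0.667, 0.402, 0.536, -0.326]
wrist_force: [0.1, 0.2, 0.2]
width: 0.999
gripper_force: 0.0
```

Request:
step_arm([
  {"x": 0.0117, "y": 0, "z": -0.0025, "yaw": 0},
  {"x": 0.0156, "y": 0, "z": -0.0034, "yaw": 0},
  {"x": 0.0156, "y": 0, "z": -0.0034, "yaw": 0},
  {"x": 0.0156, "y": 0, "z": -0.0034, "yaw": 0},
  {"x": 0.0156, "y": 0, "z": -0.0034, "yaw": 0},
  {"x": 0.0195, "y": 0, "z": -0.0042, "yaw": 0},
  {"x": 0.0195, "y": 0, "z": -0.0042, "yaw": 0},
  {"x": 0.0195, "y": 0, "z": -0.0042, "yaw": 0},
  {"x": 0.0195, "y": 0, "z": -0.0042, "yaw": 0},
  {"x": 0.0195, "y": 0, "z": -0.0042, "yaw": 0},
])

```text
t: 38.05
tcp_pos: [0.4857, -0.3232, 0.1889]
ee_rot: [0.667, 0.402, 0.536, -0.326]
wrist_force: [-0.2, -0.4, 0.1]
width: 1.002
gripper_force: 0.0
```

Request:
step_arm([
  {"x": 0.02, "y": 0, "z": -0.02, "yaw": 0},
  {"x": 0.02, "y": 0, "z": -0.02, "yaw": 0},
  {"x": 0.02, "y": 0, "z": -0.02, "yaw": 0},
  {"x": 0.02, "y": 0, "z": -0.02, "yaw": 0},
  {"x": 0.02, "y": 0, "z": -0.02, "yaw": 0},
  {"x": 0.02, "y": 0, "z": -0.02, "yaw": 0},
  {"x": 0.02, "y": 0, "z": -0.02, "yaw": 0},
  {"x": 0.02, "y": 0, "z": -0.02, "yaw": 0},
  {"x": 0, "y": 0, "z": 0, "yaw": 0},
  {"x": 0, "y": 0, "z": 0, "yaw": 0},
])

```text
t: 38.88
tcp_pos: [0.4433, -0.4051, 0.3307]
ee_rot: [0.667, 0.403, 0.536, -0.325]
wrist_force: [-0.2, 0.6, 0.6]
width: 0.998
gripper_force: 0.0
```

```bash
python3 st.py;  
python3 - <<'E'
from plan import *
from rig import robot
import cv2
a,d=robot.camera("top"); b,d2=robot.camera("side")
c=robot.camera_params("top"); np.savez("end.npz",p=a,d=d,K=c["intrinsics"],T=c["world_to_cam"])
from h import cloud
_,W=cloud("top","end.npz"); w=W[190:290,370:460].reshape(-1,3); w=w[(w[:,2]>.084)&(w[:,2]<.094)]
print('cup rim',cv2.minEnclosingCircle((w[:,:2]*1000).astype(np.float32)),len(w))
cv2.imwrite("pics/end.png",cv2.hconcat([cv2.resize(a[100:300,200:450,::-1],(400,320)),cv2.resize(b[150:350,150:400,::-1],(400,320))]))
E
```

```text
38.8833 [-1.263  0.627  0.963  1.254  2.323 -0.233] [ 0.4433 -0.4051  0.3307] 
 [[ 0.101  0.886  0.454]
 [ 0.189 -0.465  0.865]
 [ 0.977 -0.002 -0.214]]
cup rim ((475.2002258300781, -336.8547668457031), 32.51850509643555) 207
```

View pics/end.png

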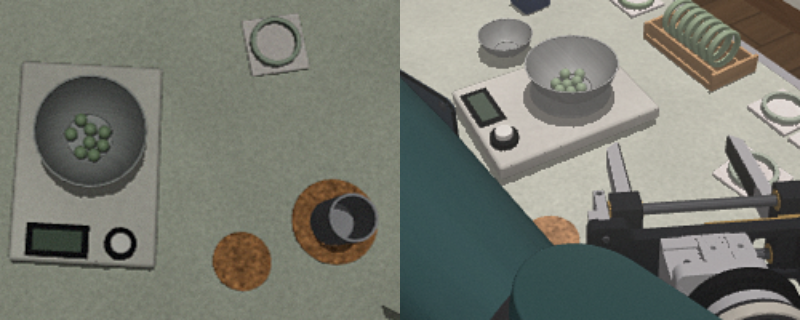

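The cup stands upright and centred on the large cork pad, within 4 mm. All eight beads are in the bowl on the pan, and the bangle and blue box have not moved.

```bash
python3 -c "
from rig import robot
print(robot.hand_in())"
```

```text
the job is handed in; nothing more can be done
None
```

The job is handed in: I zeroed the scale with the bowl empty, poured all eight beads into it, and left the empty cup upright on the large cork pad, finishing at about 39 s of the 70 s allowed.

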